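# Open the instrument chassis and line up its plug-in modules

### The arm

A 6-joint arm with a two-finger parallel gripper is mounted at the origin on the work surface. World frame = base frame: x ahead of the robot, y to its left, z up, the work surface at z = 0. Lengths are in mm, angles in rad, forces in N, time in s.
With the tool pointing down it reaches from about 400 to 925 mm from the base axis. Payload 12.5 kg.
Tool frame: the origin (TCP) lies midway between the tips of the shut fingers; the grasp point (between the pads) lies 19 mm behind it (env.grip_depth is the distance from the TCP to the grasp point, in mm); z points along the fingers, y is the line along which they close (so a half turn about z gives the same grasp; the last joint's range is limited). The gripper opens to 95 mm and grips with 3 to 60 N. Pads are 20 mm wide; open, the fingers measure 119 mm over their backs; the gripper's body (75 mm by 180 mm) begins 59 mm behind the grasp point.
Start: joints at [1.127, 0.491, 1.559, -0, 1.092, -0.106], TCP at [207.117, 589.703, 214.661] pointing down, gripper open.
Joint ranges: [-3.1, 3.1], [-0.84, 2.19], [0.05, 2.79], [-1.13, 4.28], [0.06, 2.93], [-2.69, 2.69]. Speed limits (rad/s): [2.22, 2.22, 2.79, 3.14, 3.14, 3.14].

### API

Orientations are given as [roll, pitch, yaw] about the fixed x, y, z axes, in that order (R = Rz(yaw) Ry(pitch) Rx(roll)).
In Python, from cell import monitor, viewer, order, env gives the robot as it stands.
- The arm moves only by the tool move_arm, never from a script. Its argument "moves" is one flat list of numbers, 4 for each row, row after row: the shift along the tool's x, y, z normalised to -1 to 1, where 1 is 0.15 m, then the turn about the tool's z normalised to -1 to 1, where 1 is pi/2 rad. A call has 1 to 10 rows; each row shifts and turns the commanded pose from where the row before left it, along the tool's axes as they then stand; what a row does not reach is not made up. A row lasts 1/8 s, in which the tool goes at most 62.5 mm and 10.7 degrees, less where a joint would pass 70% of its speed; a pose out of reach is approached as far as the arm can. A call with a number of a shift or a turn outside -1 to 1 is refused whole. A call with a gripper value outside its range is refused whole. "claw" is the finger opening in mm, from 0 to 95.1, set as the call begins (left out, the last holds). The fingers move at their own pace and stop on an object; the grip force is fixed at half the most. Time passes only in rows, so rows that do not move let the fingers close. It gives the time, the measured TCP pose, the force, the opening and the grip force at its end, in the units of the state.
- monitor.state(): the state, without advancing time (a new reading comes with each control period).
- viewer.read_camera(name): name is "scene" or "side" or "wrist"; returns the picture (420x560x3 uint8, red, green, blue); there is no depth.
- viewer.camera_info(name): a dict with "K" (3x3 intrinsics, pixels), "camera_from_world" (4x4, takes a point from world to camera coordinates). Camera axes: x right, y down, z forward; pixel columns grow to the right and rows downward; lengths in mm; the calibration is good to about 2 mm. A picture is of the moment at which its call begins: read the wrist's pose just before it. camera_info takes no time and is no camera call; for the wrist camera it gives the pose at the moment of the call.
- order.job_done(): hands the job in; it is judged then, once.
The state is a dict: "t": time; "joints": joint angles; "qvel": joint speeds; "tau": joint torques, N m; "eef_pos": TCP position; "tcp_rot": TCP orientation; "ft_force": force on the tool from outside, world axes, zero at the start; "moment": the same for the moment, N m; "opening": opening from 0.0 (shut) to 1.0 (fully open); "grip_force": force on a finger pad.
Only numpy, scipy, OpenCV 4.12 (cv2) and the standard library are available. Lean on these libraries where they do the work, as an engineer would, in place of code of your own. Each camera call takes 0.05 s, during which the arm holds its last target. There are 200 camera calls.

### The job

Loosen all four captive thumbscrews of the chassis cover counter-clockwise to their stops while the cover is still in place, then lift the cover off and lay it flat, right way up and squarely in the middle of the service mat. Then load every loose module standing upright into the chassis in one straight, even row: end face against the mounting rail, one module centred in each marked bay, starting with the bay at the end stop and leaving no empty bay between them. Do not disturb the meter, reel, screwdriver and pot at the far side.

Things in the scene. Friction and masses are not known exactly. Their poses are not given: they have to be found in the camera images.
- chassis: Grey open-topped metal chassis fixed to the bench, 190 (x) x 152 (y) x 65 mm high, 4 mm walls, inner floor 4 mm above the origin. Origin: centre of its underside, z up. Each long wall has at its top an inward lip 12 mm wide, 4 mm thick. Dark lines on the floor at x = -36, 4, 44, 84 mm part four equal 40 mm bays, the first beside the end stop
- rail_face (a point): Middle of the mounting rail's working face, which looks to the chassis's -y. Steel rail along the chassis's x on its floor, 167 mm long, 8 mm thick, top 14 mm above the chassis's origin. Chassis frame: (6, 39, 9) mm
- stop_face (a point): Middle of the face, looking to the chassis's +x, of the steel end stop across the -x end of the row; its top is 20 mm above the chassis's origin. Chassis frame: (-77, 16, 12) mm
- bay0 (a point): Point on the chassis floor where the underside centre of a module lies when centred in the first bay and touching the rail; axes are the chassis's. Chassis frame: (-56, 16, 4) mm. The same points of the next three bays follow at 40, 80 and 120 mm along +x
- cover: Loose grey cover plate, 190 x 152 x 4 mm, about 0.45 kg with its screws, on the chassis top at the start, axes along the chassis's. Origin: centre of the plate's underside, 65 mm above the chassis's origin when on, z up. Ribs and screw shafts reach into the chassis with 2 mm play: lift straight up. Set down flat it stands on the screw pawls, which reach 10.5 mm below the origin
- cover_handle (a point): Centre of the black bar handle in the middle of the cover: bar 14 mm wide (cover x), 80 mm long (cover y), 14 mm high, its centre 31 mm above the cover's origin; open underneath between two 12 mm posts 68 mm apart
- screw0_head (a point): Top centre of captive thumbscrew 0's knurled steel head: round, 24 mm diameter, 26 mm high, at (-74, 54) mm in the cover's frame, top 30.5 mm above the cover's origin. A dark index line on top runs from the centre to the rim in the direction of the pawl below
- screw1_head (a point): Top centre of captive thumbscrew 1's knurled steel head: round, 24 mm diameter, 26 mm high, at (74, 54) mm in the cover's frame, top 30.5 mm above the cover's origin. A dark index line on top runs from the centre to the rim in the direction of the pawl below
- screw2_head (a point): Top centre of captive thumbscrew 2's knurled steel head: round, 24 mm diameter, 26 mm high, at (74, -54) mm in the cover's frame, top 30.5 mm above the cover's origin. A dark index line on top runs from the centre to the rim in the direction of the pawl below
- screw3_head (a point): Top centre of captive thumbscrew 3's knurled steel head: round, 24 mm diameter, 26 mm high, at (-74, -54) mm in the cover's frame, top 30.5 mm above the cover's origin. A dark index line on top runs from the centre to the rim in the direction of the pawl below
- screw0 (a joint): Turn of thumbscrew 0 in rad, growing counter-clockwise seen from above (loosening): 0 = fully tight (index line points at the nearer long edge, pawl caught under the chassis lip), 2.4 = fully loose, a firm stop. Stays where it is left (friction torque 0.05 N m); does not rise. The pawl is clear of the lip from about 1.4. Tight to within 0.4 at the start
- screw1 (a joint): Turn of thumbscrew 1 in rad, growing counter-clockwise seen from above (loosening): 0 = fully tight (index line points at the nearer long edge, pawl caught under the chassis lip), 2.4 = fully loose, a firm stop. Stays where it is left (friction torque 0.05 N m); does not rise. The pawl is clear of the lip from about 1.4. Tight to within 0.4 at the start
- screw2 (a joint): Turn of thumbscrew 2 in rad, growing counter-clockwise seen from above (loosening): 0 = fully tight (index line points at the nearer long edge, pawl caught under the chassis lip), 2.4 = fully loose, a firm stop. Stays where it is left (friction torque 0.05 N m); does not rise. The pawl is clear of the lip from about 1.4. Tight to within 0.4 at the start
- screw3 (a joint): Turn of thumbscrew 3 in rad, growing counter-clockwise seen from above (loosening): 0 = fully tight (index line points at the nearer long edge, pawl caught under the chassis lip), 2.4 = fully loose, a firm stop. Stays where it is left (friction torque 0.05 N m); does not rise. The pawl is clear of the lip from about 1.4. Tight to within 0.4 at the start
- mat: Thin blue-grey service mat fixed on the bench, 250 (x) x 200 (y) x 3 mm. Origin: centre of its underside
- module0: Loose plug-in module (may be absent), 0.12 kg: white body 32 (x) x 46 (y) x 26 mm high, a grey pull tab 12 (x) x 24 (y) x 26 mm standing on the middle of its top; 52 mm high in all. Origin: centre of its underside, z up. Same after a half turn. In the row its x runs along the rail and a 32 mm wide end face touches it. All alike; they start upright on the bench between chassis and mat
- module1: Loose plug-in module (may be absent), 0.12 kg: white body 32 (x) x 46 (y) x 26 mm high, a grey pull tab 12 (x) x 24 (y) x 26 mm standing on the middle of its top; 52 mm high in all. Origin: centre of its underside, z up. Same after a half turn. In the row its x runs along the rail and a 32 mm wide end face touches it. All alike; they start upright on the bench between chassis and mat
- module2: Loose plug-in module (may be absent), 0.12 kg: white body 32 (x) x 46 (y) x 26 mm high, a grey pull tab 12 (x) x 24 (y) x 26 mm standing on the middle of its top; 52 mm high in all. Origin: centre of its underside, z up. Same after a half turn. In the row its x runs along the rail and a 32 mm wide end face touches it. All alike; they start upright on the bench between chassis and mat
- module3: Loose plug-in module (may be absent), 0.12 kg: white body 32 (x) x 46 (y) x 26 mm high, a grey pull tab 12 (x) x 24 (y) x 26 mm standing on the middle of its top; 52 mm high in all. Origin: centre of its underside, z up. Same after a half turn. In the row its x runs along the rail and a 32 mm wide end face touches it. All alike; they start upright on the bench between chassis and mat
- meter: Bystander: handheld meter, 150 x 75 x 40 mm, lying at the far side of the bench
- spool: Bystander: metal reel, 56 mm diameter, 50 mm high, standing at the far side
- driver: Bystander: screwdriver lying at the far side
- tip_cleaner: Bystander: dark blue round pot, 70 mm diameter, 46 mm high, at the far side
Things that resemble listed ones, but are neither listed nor needed, are in the scene too. What is shaped like the module3 but pink is not meant. Leave any turquoise look-alike of the cover alone.

How it is judged (in metres and radians):
On the way, in this order (a step that is already met when the one before it is completed fails the run):
1. all four thumbscrews are fully loosened (past 2.2 rad) with the cover still on the chassis (value of joint each of screw0, screw1, screw2, screw3 above 2.2 rad and distance between cover and chassis below 0.072 m), for 0.2 s.
2. the cover lies flat on the service mat, let go (horizontal distance between cover and mat below 0.045 m and height (world z) of cover below 0.02 m and angle between cover's own z axis and vertical below 0.06 rad and linear speed of cover below 0.02 m/s and contact force between the fingers and cover below 0.1 N), for 0.3 s.
3. every module stands in the row in the chassis (y of module0 in the frame of bay0 between -0.004 and 0.004 m and z of module0 in the frame of chassis between 0 and 0.009 m and angle between each of module0, module1, module2, module3's own z axis and vertical below 0.08 rad and angle between the x axis of each of module0, module1, module2, module3 and the x axis of chassis, either way round below 0.1 rad and linear speed of each of module0, module1, module2, module3 below 0.02 m/s and y of module1 in the frame of bay0 between -0.004 and 0.004 m and z of module1 in the frame of chassis between 0 and 0.009 m and y of module2 in the frame of bay0 between -0.004 and 0.004 m and z of module2 in the frame of chassis between 0 and 0.009 m and y of module3 in the frame of bay0 between -0.004 and 0.004 m and z of module3 in the frame of chassis between 0 and 0.009 m and (x of module0 in the frame of bay0 between -0.006 and 0.006 m or (x of module0 in the frame of bay0 between 0.034 and 0.046 m and (x of module1 in the frame of bay0 between -0.006 and 0.006 m or x of module2 in the frame of bay0 between -0.006 and 0.006 m or x of module3 in the frame of bay0 between -0.006 and 0.006 m)) or (x of module0 in the frame of bay0 between 0.074 and 0.086 m and (x of module1 in the frame of bay0 between 0.034 and 0.046 m or x of module2 in the frame of bay0 between 0.034 and 0.046 m or x of module3 in the frame of bay0 between 0.034 and 0.046 m)) or (x of module0 in the frame of bay0 between 0.114 and 0.126 m and (x of module1 in the frame of bay0 between 0.074 and 0.086 m or x of module2 in the frame of bay0 between 0.074 and 0.086 m or x of module3 in the frame of bay0 between 0.074 and 0.086 m))) and (x of module1 in the frame of bay0 between -0.006 and 0.006 m or (x of module1 in the frame of bay0 between 0.034 and 0.046 m and (x of module0 in the frame of bay0 between -0.006 and 0.006 m or x of module2 in the frame of bay0 between -0.006 and 0.006 m or x of module3 in the frame of bay0 between -0.006 and 0.006 m)) or (x of module1 in the frame of bay0 between 0.074 and 0.086 m and (x of module0 in the frame of bay0 between 0.034 and 0.046 m or x of module2 in the frame of bay0 between 0.034 and 0.046 m or x of module3 in the frame of bay0 between 0.034 and 0.046 m)) or (x of module1 in the frame of bay0 between 0.114 and 0.126 m and (x of module0 in the frame of bay0 between 0.074 and 0.086 m or x of module2 in the frame of bay0 between 0.074 and 0.086 m or x of module3 in the frame of bay0 between 0.074 and 0.086 m))) and (x of module2 in the frame of bay0 between -0.006 and 0.006 m or (x of module2 in the frame of bay0 between 0.034 and 0.046 m and (x of module0 in the frame of bay0 between -0.006 and 0.006 m or x of module1 in the frame of bay0 between -0.006 and 0.006 m or x of module3 in the frame of bay0 between -0.006 and 0.006 m)) or (x of module2 in the frame of bay0 between 0.074 and 0.086 m and (x of module0 in the frame of bay0 between 0.034 and 0.046 m or x of module1 in the frame of bay0 between 0.034 and 0.046 m or x of module3 in the frame of bay0 between 0.034 and 0.046 m)) or (x of module2 in the frame of bay0 between 0.114 and 0.126 m and (x of module0 in the frame of bay0 between 0.074 and 0.086 m or x of module1 in the frame of bay0 between 0.074 and 0.086 m or x of module3 in the frame of bay0 between 0.074 and 0.086 m))) and (x of module3 in the frame of bay0 between -0.006 and 0.006 m or (x of module3 in the frame of bay0 between 0.034 and 0.046 m and (x of module0 in the frame of bay0 between -0.006 and 0.006 m or x of module1 in the frame of bay0 between -0.006 and 0.006 m or x of module2 in the frame of bay0 between -0.006 and 0.006 m)) or (x of module3 in the frame of bay0 between 0.074 and 0.086 m and (x of module0 in the frame of bay0 between 0.034 and 0.046 m or x of module1 in the frame of bay0 between 0.034 and 0.046 m or x of module2 in the frame of bay0 between 0.034 and 0.046 m)) or (x of module3 in the frame of bay0 between 0.114 and 0.126 m and (x of module0 in the frame of bay0 between 0.074 and 0.086 m or x of module1 in the frame of bay0 between 0.074 and 0.086 m or x of module2 in the frame of bay0 between 0.074 and 0.086 m)))), for 0.2 s.
At the end, for the whole second after the job is handed in: Cover still, flat, upright on the mat, centres within 45 mm, screws past 1.9 rad; every module at rest upright on the chassis floor, within 4 mm of touching the rail, parallel within 0.1 rad, centred in its bay within 6 mm, bays filled from the end stop without a gap (all of step 3 and horizontal distance between cover and mat below 0.045 m and height (world z) of cover below 0.02 m and angle between cover's own z axis and vertical below 0.06 rad and linear speed of cover below 0.02 m/s and value of joint each of screw0, screw1, screw2, screw3 above 1.9 rad).
It fails at once if a bystander (meter, reel, screwdriver, pot) is moved more than 30 mm (distance of any of meter, spool, driver, tip_cleaner from where it was at the start of the episode above 0.03 m).
Of module0, module1, module2, module3 only 2 to 4 are there at a start; the rules pass over those that are not, and their reading is None.
At some moment in a run one of module0, module1, module2, module3 may be knocked a few centimetres aside while the robot is not near it.
It also fails if it takes over 210 s, if anything falls off the work surface, if the arm or the gripper's body presses on something with over 40 N, if the wrist force passes 120 N, or if a joint passes its speed limit or range.

## Working session

There is one attempt and no reset: what is moved stays moved. The work goes in short steps, Python scripts to look and compute and a tool call to move; the robot and the scene stay as the last step left them, time stands still between calls to the robot, and variables do not carry over. Pictures are saved under pics/ and viewed, at most 14 in all, crops included, and the job is handed in when it is done.

Besides the shell and the picture viewer there is one more tool, called after "Call:" in YAML: its name, and indented under it one key for each argument. move_arm: Moves the arm, as the interface text tells. Scaled input: -1 to 1 covers 0.15 m each way for a shift and pi/2 rad each way for a turn. Its arguments: {"type":"object","properties":{"moves":{"type":"array"},"claw":{"type":"number"}},"required":["moves"]}

```bash
mkdir -p pics; ls
python3 - <<'E'
from cell import monitor, viewer, order, env
import cv2,numpy as np
s=monitor.state(); print({k:np.round(v,3).tolist() for k,v in s.items()})
for n in ["scene","side","wrist"]:
    im=viewer.read_camera(n); cv2.imwrite(f"pics/{n}0.png",im[:,:,::-1])
    c=viewer.camera_info(n); print(n,np.round(c["K"],1).tolist(),np.round(c["camera_from_world"],3).tolist())
a=[cv2.imread(f"pics/{n}0.png") for n in ["scene","side"]]
cv2.imwrite("pics/a0.png",cv2.resize(a[0],(784,588)))
cv2.imwrite("pics/b0.png",cv2.resize(a[1],(784,588)))
E
```

```text
pics
{'t': 0.0, 'joints': [1.127, 0.492, 1.56, 0.0, 1.092, -0.106], 'qvel': [-0.0, -0.001, -0.001, -0.0, -0.0, 0.0], 'tau': [-0.001, -61.265, -25.819, 0.069, 0.048, -0.0], 'eef_pos': [206.982, 589.447, 214.062], 'tcp_rot': [-3.14, -0.0, 2.804], 'ft_force': [0.499, -0.217, 0.738], 'moment': [-0.061, -0.027, 0.05], 'grip_force': 0.0, 'opening': 1.0}
scene [[464.1, 0.0, 283.6], [0.0, 464.1, 207.5], [0.0, 0.0, 1.0]] [[-0.714, 0.7, -0.006, 346.024], [0.588, 0.595, -0.548, -348.387], [-0.38, -0.395, -0.836, 1564.069], [0.0, 0.0, 0.0, 1.0]]
side [[390.5, 0.0, 285.9], [0.0, 390.5, 210.6], [0.0, 0.0, 1.0]] [[0.786, -0.619, -0.016, -396.54], [-0.449, -0.552, -0.702, 364.839], [0.426, 0.559, -0.712, 797.587], [0.0, 0.0, 0.0, 1.0]]
wrist [[378.6, 0.0, 280.6], [0.0, 378.6, 205.4], [0.0, 0.0, 1.0]] [[0.331, 0.944, -0.002, -623.438], [0.913, -0.32, 0.252, -26.944], [0.237, -0.085, -0.968, 389.922], [0.0, 0.0, 0.0, 1.0]]
```

View pics/a0.png

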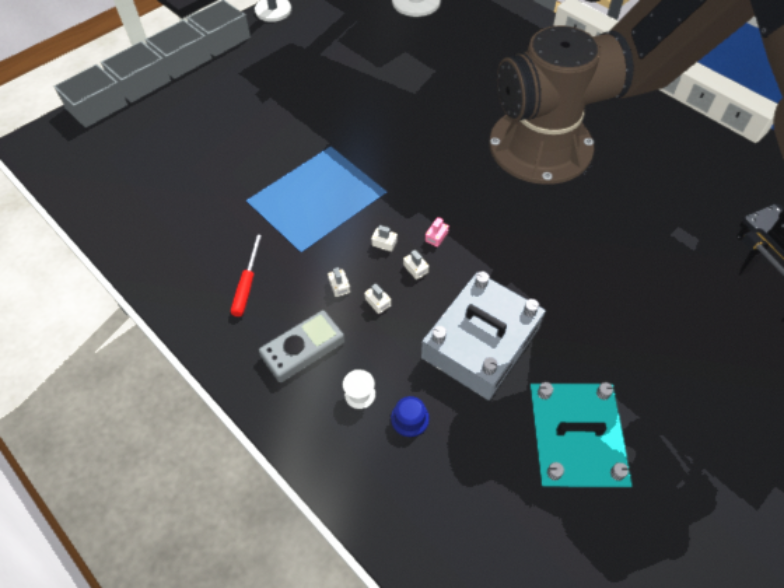

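View pics/wrist0.png

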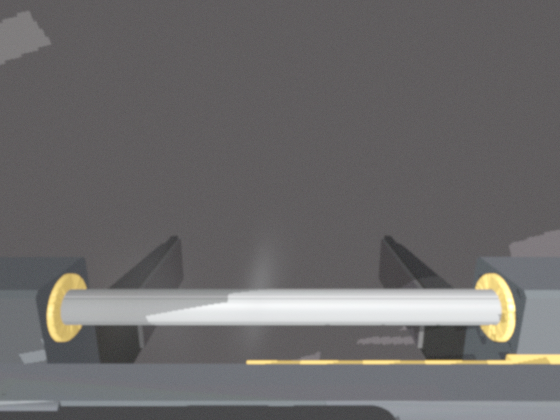

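The scene shows the grey chassis (about 485,325 in the enlarged view), four white modules (384,238), (416,264), (339,281), (377,298), a pink decoy (437,232), the mat (317,198) and a turquoise decoy cover (582,435). The wrist camera looks forward past the fingers onto empty bench.

```bash
cat > h.py <<'E'
import cv2,numpy as np
from cell import monitor, viewer, order, env
def cast(c,uv,z):
    uv=np.atleast_2d(uv).astype(float); T=np.array(c["camera_from_world"]);R=T[:3,:3];o=-R.T@T[:3,3]
    d=np.c_[uv,np.ones(len(uv))]@np.linalg.inv(c["K"]).T@R
    return (o+d*((z-o[2])/d[:,2])[:,None])[:,:2]
def proj(c,P):
    P=np.atleast_2d(P).astype(float);T=np.array(c["camera_from_world"])
    q=(P@T[:3,:3].T+T[:3,3])@np.array(c["K"]).T
    return q[:,:2]/q[:,2:]
def shot(n,f=None):
    s=monitor.state();c=viewer.camera_info(n);im=viewer.read_camera(n)[:,:,::-1].copy()
    if f: cv2.imwrite("pics/"+f,im)
    return s,c,im
def blobs(m,amin=30):
    n,l,st,ce=cv2.connectedComponentsWithStats(m.astype(np.uint8))
    return [(st[i,4],ce[i],(l==i)) for i in range(1,n) if st[i,4]>=amin]
E
python3 - <<'E'
from h import *
c=viewer.camera_info("scene");im=cv2.imread("pics/scene0.png");hsv=cv2.cvtColor(im,cv2.COLOR_BGR2HSV)
roi=np.zeros(im.shape[:2],bool);roi[90:300,160:400]=1
H,S,V=cv2.split(hsv)
m=roi&(H>95)&(H<115)&(S>130)&(V>90)
b=max(blobs(m),key=lambda t:t[0]);r=cv2.minAreaRect(cv2.findContours(b[2].astype(np.uint8),0,1)[0][0].reshape(-1,2))
q=cast(c,cv2.boxPoints(r),3);print("mat",b[0],q.mean(0),q)
m=roi&(S<40)&(V>200)
for b in blobs(m,15): print("white",b[0],b[1],cast(c,b[1],20))
m=roi&(S<70)&(V>120)
b=[b for b in blobs(m,500)]
for x in b: print(x[0],x[1],cast(c,x[1],60))
# cover quad at hand-read pixels (784 scale)
px=np.array([[482,279],[532,306],[490,365],[438,334]])*560/784
print("screw heads",cast(c,px,95.5))
E
```

```text
mat 3741 [ 483.70541364 -261.21768484] [[ 610.50206319 -360.3938684 ]
 [ 306.28626351 -369.54660912]
 [ 368.77610459 -154.20088477]
 [ 649.25722327 -160.72937707]]
white 16 [312.0625 158.5   ] [[360.67945261  -2.53362297]]
white 26 [315.03846154 164.84615385] [[372.07451463  20.72921921]]
white 142 [273.91549296 170.38028169] [[474.70138991 -51.18264518]]
white 41 [181.14634146 179.48780488] [[ 693.04573371 -219.37054792]]
white 19 [297.15789474 181.57894737] [[454.83861877  26.86192888]]
white 94 [296.77659574 188.87234043] [[474.34123575  44.59188783]]
white 102 [241.85294118 200.54901961] [[615.2960764  -37.00320639]]
white 2485 [345.87364185 231.95291751] [[481.66827983 240.73031819]]
white 18 [269.27777778 205.72222222] [[571.63464831  31.05202163]]
white 103 [269.45631068 213.06796117] [[588.29276498  49.37966939]]
white 326 [227.37730061 235.54294479] [[719.95326362  21.55027047]]
white 104 [345.08653846 232.625     ] [[484.79365684 240.62821799]]
white 462 [256.22294372 276.59307359] [[746.38859753 166.64271928]]
white 15 [161.33333333 297.66666667] [[955.66966802  41.58686629]]
3744 [345.28071581 236.1207265 ] [[512.79720323 260.48237495]]
1174 [215.71805792 244.19420784] [[770.25013332  40.38618981]]
546 [256.22893773 277.40842491] [[758.77169813 183.45129357]]
screw heads [[447.75669166 194.59330895]
 [427.3394528  299.77996135]
 [574.48546396 325.37066025]
 [594.25242432 218.58030428]]
```

View pics/b0.png

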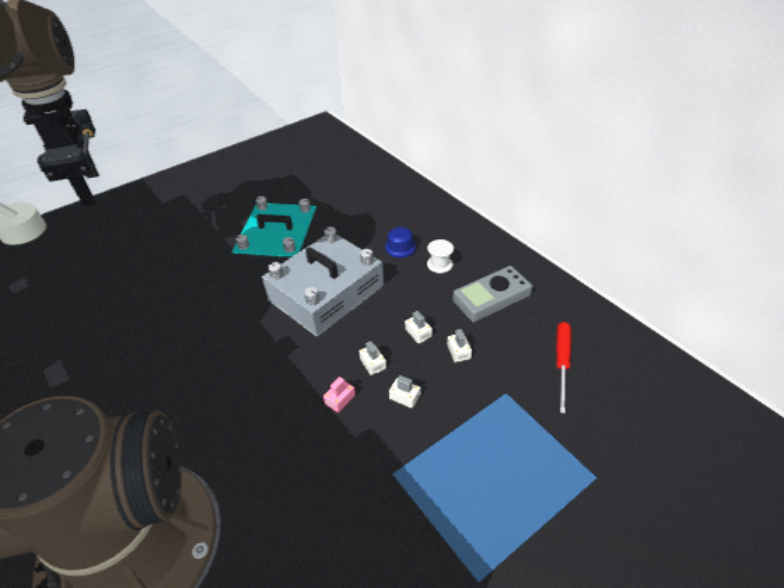

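```bash
cat >> h.py <<'E'
def plan(x,y,z,yaw,lin=45,ang=10,show=True):
    """rows (tool axes, normalised) from the measured pose to the target; dict of net numbers"""
    s=monitor.state();p=np.array(s["eef_pos"]);w=s["tcp_rot"][2]
    d=np.array([x,y,z])-p; j6=s["joints"][5]
    dy=yaw-w
    while j6-dy>2.6: dy+=2*np.pi      # j6 falls as yaw grows
    while j6-dy<-2.6: dy-=2*np.pi
    n=int(max(np.ceil(np.linalg.norm(d)/lin),np.ceil(abs(np.degrees(dy))/ang),1))
    rows=[]
    for i in range(n):
        a=w+dy*i/n; c,sn=np.cos(a),np.sin(a)
        t=[c*d[0]+sn*d[1], sn*d[0]-c*d[1], -d[2]]
        rows.append([round(v/n/150,3) for v in t]+[round(-dy/n/(np.pi/2),4)])
    print("n",n,"dist",d.round(1),"dyaw",round(dy,3),"j6 end~",round(j6-dy,2))
    for k in range(0,n,10): print(str(rows[k:k+10]).replace('], [',', '))
E
python3 - <<'E'
from h import *
c=viewer.camera_info("scene");k=560/784
print(cast(c,np.array([[247,200],[327,150],[386,192],[303,248]])*k,3))
c=viewer.camera_info("side")
print(cast(c,np.array([[505,394],[596,477],[482,580],[395,474]])*k,3))
print(cast(c,np.array([[331,230],[366,254],[311,292],[275,266]])*k,95.5))
plan(480,236,300,0.64)
E
```

```text
[[ 609.5530697  -357.94977348]
 [ 377.04743566 -349.50999116]
 [ 369.17156476 -153.72560124]
 [ 606.59263427 -164.06794831]]
[[ 614.27096335 -160.66032754]
 [ 612.86931674 -358.35481944]
 [ 368.66356393 -355.21411382]
 [ 370.16022709 -157.6731241 ]]
[[573.1778717  320.31145939]
 [585.54396016 211.07879758]
 [442.62405473 188.60210903]
 [425.70316819 295.52433152]]
n 13 dist [ 273.  -353.5   85.8] dyaw -2.164 j6 end~ 2.06
[[np.float64(-0.192), np.float64(-0.125), np.float64(-0.044), np.float64(0.106), np.float64(-0.21), np.float64(-0.091), np.float64(-0.044), np.float64(0.106), np.float64(-0.222), np.float64(-0.055), np.float64(-0.044), np.float64(0.106), np.float64(-0.228), np.float64(-0.017), np.float64(-0.044), np.float64(0.106), np.float64(-0.228), np.float64(0.021), np.float64(-0.044), np.float64(0.106), np.float64(-0.222), np.float64(0.058), np.float64(-0.044), np.float64(0.106), np.float64(-0.209), np.float64(0.094), np.float64(-0.044), np.float64(0.106), np.float64(-0.19), np.float64(0.127), np.float64(-0.044), np.float64(0.106), np.float64(-0.167), np.float64(0.157), np.float64(-0.044), np.float64(0.106), np.float64(-0.138), np.float64(0.183), np.float64(-0.044), np.float64(0.106)]]
[[np.float64(-0.106), np.float64(0.203), np.float64(-0.044), np.float64(0.106), np.float64(-0.071), np.float64(0.218), np.float64(-0.044), np.float64(0.106), np.float64(-0.034), np.float64(0.227), np.float64(-0.044), np.float64(0.106)]]
```

Run:
```python
s=open('h.py').read()
a=s.index("    dy=yaw-w");b=s.index("    n=int(max(")
s=s[:a]+"""    j=np.arctan2(y,x)+np.pi/2-yaw; k=np.round(j/2/np.pi); j-=2*np.pi*k; yaw=np.arctan2(y,x)+np.pi/2-j
    w=s["joints"][0]+np.pi/2-j6; dy=yaw-w
"""+s[b:]
s=s.replace("round(j6-dy,2)","round(j,2)").replace("round(v/n/150,3)","round(float(v)/n/150,3)").replace("[round(-dy/n/(np.pi/2),4)]","[round(float(-dy)/n/(np.pi/2),3)]")
open('h.py','w').write(s)
```

Call:
move_arm:
  moves: [-0.192, -0.125, -0.044, 0.106, -0.21, -0.091, -0.044, 0.106, -0.222, -0.055, -0.044, 0.106, -0.228, -0.017, -0.044, 0.106, -0.228, 0.021, -0.044, 0.106, -0.222, 0.058, -0.044, 0.106, -0.209, 0.094, -0.044, 0.106, -0.19, 0.127, -0.044, 0.106, -0.167, 0.157, -0.044, 0.106, -0.138, 0.183, -0.044, 0.106]
  claw: 95

```text
t: 1.4
eef_pos: [417.5, 316.8, 280.8]
tcp_rot: [-3.141, 0.0, 1.133]
ft_force: [0.7, 0.0, -0.0]
opening: 0.999
grip_force: 0.0
```

Call:
move_arm:
  moves: [-0.106, 0.203, -0.044, 0.106, -0.071, 0.218, -0.044, 0.106, -0.034, 0.227, -0.044, 0.106, 0, 0, 0, 0]

```text
t: 1.9
eef_pos: [481.0, 234.7, 300.5]
tcp_rot: [3.141, -0.0, 0.636]
ft_force: [-0.5, 0.9, -0.7]
opening: 1.001
grip_force: 0.0
```

Run:
```python
from h import *
s,c,im=shot("wrist","w1.png");print(np.round(s["eef_pos"],1),np.round(s["tcp_rot"],3),s["joints"][5],s["t"])
P=[[448,195,95.5],[427,300,95.5],[574,325,95.5],[590,217,95.5]]
print(proj(c,P).round())
```

```text
[481.  234.7 300.5] [ 3.141 -0.     0.636] 1.2657420591594013 1.9
[[293. 226.]
 [197. 182.]
 [262.  40.]
 [364.  98.]]
```

View pics/w1.png

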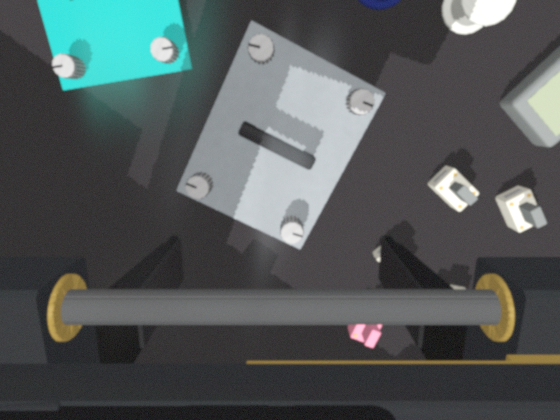

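Wrist view: cover head tops at about (291,230), (199,183), (261,46), (361,100), index lines pointing to the long edges; the turquoise decoy is at upper left.

```bash
sed -i 's/j=np.arctan2(y,x)+np.pi\/2-yaw;/j1=np.arctan2(y,x)-np.arcsin(65.5\/np.hypot(x,y)); j=j1+np.pi\/2-yaw;/; s/yaw=np.arctan2(y,x)+np.pi\/2-j/yaw=j1+np.pi\/2-j/' h.py
python3 - <<'E'
from h import *
c=viewer.camera_info("wrist");im=cv2.imread("pics/w1.png")
# head tops
q=cast(c,[[291,230],[199,183],[261,46],[361,100]],95.5);print(q.round(1))
print([np.linalg.norm(q[i]-q[(i+1)%4]).round(1) for i in range(4)])
ctr=q.mean(0);v=(q[2]-q[1])+(q[3]-q[0]);a=np.arctan2(v[1],v[0]);u=(q[1]-q[0])+(q[2]-q[3]);b=np.arctan2(u[1],u[0])-np.pi/2
print(ctr,a,b)
# plate corners at z=69
r=cast(c,[[301,249],[177,190],[251,21],[385,94]],69);print(r.round(1),r.mean(0))
v=(r[2]-r[1])+(r[3]-r[0]);print(np.arctan2(v[1],v[0]))
t=(a+b)/2
for sx,sy in [(-74,-54),(-74,54),(74,54),(74,-54)]:
    p=ctr+[np.cos(t)*sx-np.sin(t)*sy,np.sin(t)*sx+np.cos(t)*sy];print(sx,sy,p.round(1))
p=q[0]
plan(p[0],p[1],130,0.64)
E
```

```text
[[442.1 194.6]
 [426.6 298.6]
 [567.6 323.7]
 [585.5 219.4]]
[np.float64(105.2), np.float64(143.2), np.float64(105.9), np.float64(145.6)]
[505.43551224 259.08738926] 0.1736940445014082 0.1590963659922624
[[424.2 166.1]
 [398.2 315. ]
 [582.4 348. ]
 [608.1 199.5]] [503.22173315 257.1532062 ]
0.1785280356054623
-74 -54 [441.4 193.6]
-74 54 [423.5 300.1]
74 54 [569.5 324.6]
74 -54 [587.4 218.1]
n 4 dist [ -38.2  -41.  -170.2] dyaw 0.001 j6 end~ 1.21
[[-0.092, 0.017, 0.284, -0.0, -0.092, 0.017, 0.284, -0.0, -0.092, 0.017, 0.284, -0.0, -0.092, 0.017, 0.284, -0.0]]
```

Call:
move_arm:
  moves: [-0.092, 0.017, 0.284, 0, -0.092, 0.017, 0.284, 0, -0.092, 0.017, 0.284, 0, -0.092, 0.017, 0.284, 0, 0, 0, 0, 0]
  claw: 60

```text
t: 2.58
eef_pos: [439.7, 195.0, 128.3]
tcp_rot: [-3.139, 0.005, 0.641]
ft_force: [-0.1, -0.6, 0.5]
opening: 0.632
grip_force: 0.0
```

Run:
```python
from h import *
s,c,im=shot("wrist","w2.png");print(np.round(s["eef_pos"],1),s["opening"])
print(proj(c,[[441.8,192.6,95.5],[423.4,299,95.5],[569.2,324.4,95.5],[587.6,218,95.5],[505.5,258.5,103]]).round())
plan(441.8,192.6,75,.64)
```

```text
[439.7 195.  128.3] 0.6318262935937953
[[ 288.  233.]
 [ 106.  145.]
 [ 222. -159.]
 [ 431.  -33.]
 [ 258.   60.]]
n 2 dist [  0.4  -2.9 -55. ] dyaw -0.001 j6 end~ 1.21
[[-0.005, 0.009, 0.183, 0.0, -0.005, 0.009, 0.183, 0.0]]
```

View pics/w2.png

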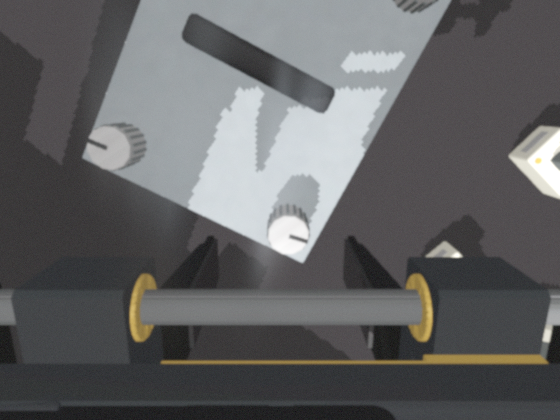

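The head sits at (288,234), 1 px from the prediction; the estimate holds.

Call:
move_arm:
  moves: [-0.005, 0.009, 0.183, 0, -0.005, 0.009, 0.183, 0, 0, 0, 0, 0]
  claw: 60

```text
t: 3.0
eef_pos: [442.6, 192.6, 75.5]
tcp_rot: [-3.141, 0.0, 0.64]
ft_force: [0.1, 0.7, -0.8]
opening: 0.631
grip_force: 0.0
```

Call:
move_arm:
  moves: [0, 0, 0, 0, 0, 0, 0, 0, 0, 0, 0, 0, 0, 0, 0, -0.113, 0, 0, 0, -0.113, 0, 0, 0, -0.113, 0, 0, 0, -0.113, 0, 0, 0, -0.113, 0, 0, 0, -0.113, 0, 0, 0, -0.113]
  claw: 0

```text
t: 4.25
eef_pos: [442.4, 192.0, 75.6]
tcp_rot: [3.141, -0.0, 1.887]
ft_force: [-1.7, -0.2, 1.9]
opening: 0.243
grip_force: 30.0
```

Run:
```python
from h import *
s=monitor.state();print({k:np.round(v,2).tolist() for k,v in s.items() if k not in("tau","qvel")})
```

```text
{'t': 4.25, 'joints': [0.27, 0.5, 2.04, 0.0, 0.6, -0.04], 'eef_pos': [442.36, 192.0, 75.61], 'tcp_rot': [3.14, -0.0, 1.89], 'ft_force': [-1.72, -0.22, 1.86], 'moment': [-0.11, 0.08, -0.08], 'grip_force': 30.0, 'opening': 0.24}
```

Call:
move_arm:
  moves: [0, 0, 0, -0.113, 0, 0, 0, -0.113, 0, 0, 0, -0.113, 0, 0, 0, -0.113, 0, 0, 0, -0.113, 0, 0, 0, -0.113, 0, 0, 0, -0.113]

```text
t: 5.12
eef_pos: [442.4, 192.0, 75.6]
tcp_rot: [3.141, 0.001, 3.13]
ft_force: [1.0, -1.9, 1.0]
opening: 0.245
grip_force: 30.0
```

Run:
```python
from h import *
s=monitor.state();print(np.round(s["moment"],3),np.round(s["ft_force"],1),np.round(s["tcp_rot"],3))
plan(442.4,192,130,.64)
plan(423.4,299,75,.64)
```

```text
[-0.353 -0.238 -0.506] [ 1.  -1.9  1. ] [3.141e+00 1.000e-03 3.130e+00]
n 15 dist [ 0.   0.  54.4] dyaw -2.49 j6 end~ 1.2
[[-0.0, 0.0, -0.024, 0.106, -0.0, 0.0, -0.024, 0.106, -0.0, 0.0, -0.024, 0.106, -0.0, 0.0, -0.024, 0.106, -0.0, 0.0, -0.024, 0.106, -0.0, 0.0, -0.024, 0.106, 0.0, 0.0, -0.024, 0.106, 0.0, 0.0, -0.024, 0.106, 0.0, 0.0, -0.024, 0.106, 0.0, 0.0, -0.024, 0.106]]
[[0.0, 0.0, -0.024, 0.106, 0.0, 0.0, -0.024, 0.106, 0.0, 0.0, -0.024, 0.106, 0.0, 0.0, -0.024, 0.106, 0.0, 0.0, -0.024, 0.106]]
n 15 dist [-19.  107.   -0.6] dyaw -2.49 j6 end~ 1.42
[[0.009, 0.047, 0.0, 0.106, 0.017, 0.045, 0.0, 0.106, 0.024, 0.042, 0.0, 0.106, 0.031, 0.037, 0.0, 0.106, 0.036, 0.032, 0.0, 0.106, 0.041, 0.025, 0.0, 0.106, 0.045, 0.018, 0.0, 0.106, 0.047, 0.011, 0.0, 0.106, 0.048, 0.003, 0.0, 0.106, 0.048, -0.005, 0.0, 0.106]]
[[0.046, -0.013, 0.0, 0.106, 0.044, -0.021, 0.0, 0.106, 0.04, -0.028, 0.0, 0.106, 0.035, -0.034, 0.0, 0.106, 0.028, -0.039, 0.0, 0.106]]
```

Call:
move_arm:
  moves: [0, 0, 0, 0, 0, 0, 0, 0, 0, 0, -0.2, 0, 0, 0, -0.2, 0, 0.009, 0.047, 0, 0.106, 0.017, 0.045, 0, 0.106, 0.024, 0.042, 0, 0.106, 0.031, 0.037, 0, 0.106, 0.036, 0.032, 0, 0.106, 0.041, 0.025, 0, 0.106]
  claw: 60

```text
t: 6.38
eef_pos: [434.7, 234.9, 135.2]
tcp_rot: [3.142, -0.0, 2.117]
ft_force: [0.1, 0.0, 0.2]
opening: 0.628
grip_force: 0.0
```

Call:
move_arm:
  moves: [0.045, 0.018, 0, 0.106, 0.047, 0.011, 0, 0.106, 0.048, 0.003, 0, 0.106, 0.048, -0.005, 0, 0.106, 0.046, -0.013, 0, 0.106, 0.044, -0.021, 0, 0.106, 0.04, -0.028, 0, 0.106, 0.035, -0.034, 0, 0.106, 0.028, -0.039, 0, 0.106, 0, 0, 0, 0]

```text
t: 7.62
eef_pos: [424.0, 299.3, 135.1]
tcp_rot: [-3.142, -0.0, 0.626]
ft_force: [-0.4, -0.6, 0.2]
opening: 0.635
grip_force: 0.0
```

Run:
```python
from h import *
plan(423.4,299,75,.64)
```

```text
n 2 dist [ -0.6  -0.3 -60.1] dyaw 0.014 j6 end~ 1.42
[[-0.002, -0.0, 0.2, -0.004, -0.002, -0.0, 0.2, -0.004]]
```

Call:
move_arm:
  moves: [-0.002, 0, 0.2, 0, -0.002, 0, 0.2, 0, 0, 0, 0, 0]

```text
t: 8.0
eef_pos: [422.8, 298.0, 73.8]
tcp_rot: [-3.141, 0.004, 0.629]
ft_force: [-0.7, 0.2, 0.5]
opening: 0.632
grip_force: 0.0
```

Call:
move_arm:
  moves: [0, 0, 0, 0, 0, 0, 0, 0, 0, 0, 0, 0, 0, 0, 0, -0.113, 0, 0, 0, -0.113, 0, 0, 0, -0.113, 0, 0, 0, -0.113, 0, 0, 0, -0.113, 0, 0, 0, -0.113, 0, 0, 0, -0.113]
  claw: 0

```text
t: 9.25
eef_pos: [423.5, 298.8, 75.7]
tcp_rot: [3.141, -0.0, 1.875]
ft_force: [-1.4, 2.0, 2.2]
opening: 0.247
grip_force: 30.0
```

Call:
move_arm:
  moves: [0, 0, 0, -0.113, 0, 0, 0, -0.113, 0, 0, 0, -0.113, 0, 0, 0, -0.113, 0, 0, 0, -0.113, 0, 0, 0, -0.113, 0, 0, 0, -0.113]

```text
t: 10.12
eef_pos: [423.3, 298.6, 75.7]
tcp_rot: [-3.142, -0.0, 3.118]
ft_force: [-2.9, -1.7, 3.0]
opening: 0.246
grip_force: 30.0
```

Run:
```python
from h import *
s=monitor.state();print(np.round(s["moment"],3),np.round(s["ft_force"],1),np.round(s["tcp_rot"],3))
plan(569.2,324.4,75,.64)
```

```text
[-0.262  0.416 -0.05 ] [-2.9 -1.7  3. ] [-3.142 -0.     3.118]
n 15 dist [145.9  25.8  -0.7] dyaw -2.478 j6 end~ 1.35
[[-0.065, 0.013, 0.0, 0.105, -0.062, 0.023, 0.0, 0.105, -0.057, 0.033, 0.0, 0.105, -0.051, 0.042, 0.0, 0.105, -0.043, 0.05, 0.0, 0.105, -0.034, 0.056, 0.0, 0.105, -0.024, 0.061, 0.0, 0.105, -0.014, 0.064, 0.0, 0.105, -0.003, 0.066, 0.0, 0.105, 0.008, 0.065, 0.0, 0.105]]
[[0.018, 0.063, 0.0, 0.105, 0.028, 0.059, 0.0, 0.105, 0.038, 0.054, 0.0, 0.105, 0.046, 0.047, 0.0, 0.105, 0.053, 0.039, 0.0, 0.105]]
```

Call:
move_arm:
  moves: [0, 0, 0, -0.1, 0, 0, 0, -0.1]

```text
t: 10.38
eef_pos: [423.3, 298.4, 75.5]
tcp_rot: [-3.142, -0.001, -2.853]
ft_force: [-2.4, -4.1, 3.0]
opening: 0.247
grip_force: 30.0
```

Run:
```python
from h import *
s=monitor.state();print(np.round(s["moment"],3),np.round(s["ft_force"],1),np.round(s["tcp_rot"],3))
plan(569.2,324.4,75,.64)
```

```text
[-0.575  0.512 -0.582] [-2.4 -4.1  3. ] [-3.142e+00 -1.000e-03 -2.853e+00]
n 16 dist [145.9  26.   -0.5] dyaw -2.791 j6 end~ 1.35
[[-0.061, -0.007, 0.0, 0.111, -0.062, 0.004, 0.0, 0.111, -0.06, 0.014, 0.0, 0.111, -0.057, 0.025, 0.0, 0.111, -0.051, 0.034, 0.0, 0.111, -0.045, 0.043, 0.0, 0.111, -0.037, 0.05, 0.0, 0.111, -0.028, 0.055, 0.0, 0.111, -0.018, 0.059, 0.0, 0.111, -0.007, 0.061, 0.0, 0.111]]
[[0.004, 0.062, 0.0, 0.111, 0.014, 0.06, 0.0, 0.111, 0.025, 0.057, 0.0, 0.111, 0.034, 0.052, 0.0, 0.111, 0.042, 0.045, 0.0, 0.111, 0.05, 0.037, 0.0, 0.111]]
```

Call:
move_arm:
  moves: [0, 0, 0, 0, 0, 0, 0, 0, 0, 0, -0.2, 0, 0, 0, -0.2, 0, -0.061, -0.007, 0, 0.111, -0.062, 0.004, 0, 0.111, -0.06, 0.014, 0, 0.111, -0.057, 0.025, 0, 0.111, -0.051, 0.034, 0, 0.111, -0.045, 0.043, 0, 0.111]
  claw: 60

```text
t: 11.62
eef_pos: [478.7, 308.3, 135.2]
tcp_rot: [3.141, 0.0, 2.371]
ft_force: [-0.8, -0.1, 0.6]
opening: 0.631
grip_force: 0.0
```

Call:
move_arm:
  moves: [-0.037, 0.05, 0, 0.111, -0.028, 0.055, 0, 0.111, -0.018, 0.059, 0, 0.111, -0.007, 0.061, 0, 0.111, 0.004, 0.062, 0, 0.111, 0.014, 0.06, 0, 0.111, 0.025, 0.057, 0, 0.111, 0.034, 0.052, 0, 0.111, 0.042, 0.045, 0, 0.111, 0.05, 0.037, 0, 0.111]

```text
t: 12.88
eef_pos: [570.2, 324.0, 135.1]
tcp_rot: [-3.141, -0.0, 0.628]
ft_force: [0.3, 0.3, -0.1]
opening: 0.629
grip_force: 0.0
```

Call:
move_arm:
  moves: [0, 0, 0, 0]

```text
t: 13.0
eef_pos: [570.2, 323.9, 135.0]
tcp_rot: [-3.142, -0.0, 0.635]
ft_force: [0.1, -0.4, -0.6]
opening: 0.635
grip_force: 0.0
```

Run:
```python
from h import *
s=monitor.state();print(np.round(s["moment"],3),np.round(s["eef_pos"],1),np.round(s["tcp_rot"],3))
plan(569.2,324.4,75,.64)
```

```text
[-0.064  0.19   0.042] [570.2 323.9 135. ] [-3.142 -0.     0.635]
n 2 dist [ -1.    0.5 -60. ] dyaw 0.005 j6 end~ 1.35
[[-0.002, -0.003, 0.2, -0.002, -0.002, -0.003, 0.2, -0.002]]
```

Call:
move_arm:
  moves: [-0.002, -0.003, 0.2, 0, -0.002, -0.003, 0.2, 0, 0, 0, 0, 0]

```text
t: 13.38
eef_pos: [567.5, 323.8, 73.4]
tcp_rot: [-3.141, 0.004, 0.639]
ft_force: [-0.2, -0.4, 0.1]
opening: 0.626
grip_force: 0.0
```

Call:
move_arm:
  moves: [0, 0, 0, 0, 0, 0, 0, 0, 0, 0, 0, 0, 0, 0, 0, -0.113, 0, 0, 0, -0.113, 0, 0, 0, -0.113, 0, 0, 0, -0.113, 0, 0, 0, -0.113, 0, 0, 0, -0.113, 0, 0, 0, -0.113]
  claw: 0

```text
t: 14.62
eef_pos: [569.4, 324.4, 75.7]
tcp_rot: [3.14, -0.0, 1.884]
ft_force: [2.1, 0.6, -0.1]
opening: 0.246
grip_force: 30.0
```

Call:
move_arm:
  moves: [0, 0, 0, -0.113, 0, 0, 0, -0.113, 0, 0, 0, -0.113, 0, 0, 0, -0.113, 0, 0, 0, -0.113, 0, 0, 0, -0.113, 0, 0, 0, -0.113, 0, 0, 0, -0.113]

```text
t: 15.62
eef_pos: [570.2, 325.6, 76.1]
tcp_rot: [3.139, 0.004, -2.98]
ft_force: [-0.2, 3.9, -1.4]
opening: 0.244
grip_force: 30.0
```

Run:
```python
from h import *
s=monitor.state();print(np.round(s["moment"],3),np.round(s["ft_force"],1),np.round(s["tcp_rot"],3))
plan(587.6,218,75,.64)
```

```text
[ 0.685  0.021 -0.397] [-0.2  3.9 -1.4] [ 3.139  0.004 -2.98 ]
n 16 dist [  17.4 -107.6   -1.1] dyaw -2.665 j6 end~ 1.18
[[0.0, -0.045, 0.0, 0.106, -0.007, -0.045, 0.0, 0.106, -0.015, -0.043, 0.0, 0.106, -0.022, -0.04, 0.0, 0.106, -0.028, -0.036, 0.0, 0.106, -0.033, -0.031, 0.0, 0.106, -0.038, -0.025, 0.0, 0.106, -0.042, -0.018, 0.0, 0.106, -0.044, -0.011, 0.0, 0.106, -0.045, -0.003, 0.0, 0.106]]
[[-0.045, 0.004, 0.0, 0.106, -0.044, 0.012, 0.0, 0.106, -0.041, 0.019, 0.0, 0.106, -0.038, 0.025, 0.0, 0.106, -0.033, 0.031, 0.0, 0.106, -0.027, 0.036, 0.0, 0.106]]
```

Stop felt again. On to the fourth screw.

Call:
move_arm:
  moves: [0, 0, 0, 0, 0, 0, 0, 0, 0, 0, -0.2, 0, 0, 0, -0.2, 0, 0, -0.045, 0, 0.106, -0.007, -0.045, 0, 0.106, -0.015, -0.043, 0, 0.106, -0.022, -0.04, 0, 0.106, -0.028, -0.036, 0, 0.106, -0.033, -0.031, 0, 0.106]
  claw: 60

```text
t: 16.88
eef_pos: [575.0, 283.4, 135.2]
tcp_rot: [-3.141, -0.0, 2.292]
ft_force: [-0.3, -0.5, 0.8]
opening: 0.628
grip_force: 0.0
```

Call:
move_arm:
  moves: [-0.038, -0.025, 0, 0.106, -0.042, -0.018, 0, 0.106, -0.044, -0.011, 0, 0.106, -0.045, -0.003, 0, 0.106, -0.045, 0.004, 0, 0.106, -0.044, 0.012, 0, 0.106, -0.041, 0.019, 0, 0.106, -0.038, 0.025, 0, 0.106, -0.033, 0.031, 0, 0.106, -0.027, 0.036, 0, 0.106]

```text
t: 18.12
eef_pos: [585.5, 216.2, 135.2]
tcp_rot: [-3.142, 0.0, 0.627]
ft_force: [-0.0, -0.0, -0.6]
opening: 0.631
grip_force: 0.0
```

Call:
move_arm:
  moves: [0, 0, 0, 0]

```text
t: 18.25
eef_pos: [585.6, 216.2, 135.2]
tcp_rot: [-3.142, 0.0, 0.634]
ft_force: [-0.5, -0.6, 0.4]
opening: 0.628
grip_force: 0.0
```

Run:
```python
from h import *
s=monitor.state();print(np.round(s["moment"],3),np.round(s["eef_pos"],1),np.round(s["tcp_rot"],3))
plan(587.6,218,75,.64)
```

```text
[-0.039  0.112 -0.013] [585.6 216.2 135.2] [-3.142  0.     0.634]
n 2 dist [  2.    1.8 -60.2] dyaw 0.006 j6 end~ 1.18
[[0.009, -0.001, 0.201, -0.002, 0.009, -0.001, 0.201, -0.002]]
```

Call:
move_arm:
  moves: [0.009, -0.001, 0.2, 0, 0.009, -0.001, 0.2, 0, 0, 0, 0, 0]

```text
t: 18.62
eef_pos: [586.5, 218.4, 73.5]
tcp_rot: [-3.14, 0.003, 0.637]
ft_force: [0.3, 0.3, -0.2]
opening: 0.633
grip_force: 0.0
```

Call:
move_arm:
  moves: [0, 0, 0, 0, 0, 0, 0, 0, 0, 0, 0, 0, 0, 0, 0, -0.113, 0, 0, 0, -0.113, 0, 0, 0, -0.113, 0, 0, 0, -0.113, 0, 0, 0, -0.113, 0, 0, 0, -0.113, 0, 0, 0, -0.113]
  claw: 0

```text
t: 19.88
eef_pos: [588.6, 218.3, 75.8]
tcp_rot: [3.139, 0.0, 1.883]
ft_force: [4.0, -2.0, -2.3]
opening: 0.243
grip_force: 30.0
```

Call:
move_arm:
  moves: [0, 0, 0, -0.113, 0, 0, 0, -0.113, 0, 0, 0, -0.113, 0, 0, 0, -0.113, 0, 0, 0, -0.113, 0, 0, 0, -0.113, 0, 0, 0, -0.113, 0, 0, 0, -0.113]

```text
t: 20.88
eef_pos: [588.0, 218.6, 75.7]
tcp_rot: [3.141, 0.001, -2.981]
ft_force: [2.2, 0.1, 1.9]
opening: 0.244
grip_force: 30.0
```

Run:
```python
from h import *
s=monitor.state();print(np.round(s["moment"],3),np.round(s["ft_force"],1),np.round(s["tcp_rot"],3))
plan(475,190,300,1.74)
```

```text
[ 0.28  -0.565 -0.504] [2.2 0.1 1.9] [ 3.141e+00  1.000e-03 -2.981e+00]
n 9 dist [-113.   -28.6  224.3] dyaw -1.562 j6 end~ 0.08
[[0.086, -0.008, -0.166, 0.111, 0.083, -0.022, -0.166, 0.111, 0.078, -0.036, -0.166, 0.111, 0.071, -0.049, -0.166, 0.111, 0.061, -0.061, -0.166, 0.111, 0.05, -0.071, -0.166, 0.111, 0.037, -0.078, -0.166, 0.111, 0.023, -0.083, -0.166, 0.111, 0.008, -0.086, -0.166, 0.111]]
```

Call:
move_arm:
  moves: [0, 0, 0, 0, 0, 0, 0, 0, 0, 0, -0.2, 0, 0, 0, -0.2, 0]
  claw: 60

```text
t: 21.38
eef_pos: [587.4, 218.4, 135.7]
tcp_rot: [-3.142, -0.001, -2.989]
ft_force: [-0.1, -0.3, 0.5]
opening: 0.599
grip_force: 0.0
```

Run:
```python
from h import *
plan(516,200,250,1.743)
```

```text
n 9 dist [-71.4 -18.4 114.3] dyaw -1.551 j6 end~ 0.08
[[0.054, -0.005, -0.085, 0.11, 0.053, -0.015, -0.085, 0.11, 0.049, -0.023, -0.085, 0.11, 0.045, -0.032, -0.085, 0.11, 0.038, -0.039, -0.085, 0.11, 0.031, -0.045, -0.085, 0.11, 0.023, -0.05, -0.085, 0.11, 0.014, -0.053, -0.085, 0.11, 0.005, -0.054, -0.085, 0.11]]
```

Call:
move_arm:
  moves: [0.054, -0.005, -0.085, 0.11, 0.053, -0.015, -0.085, 0.11, 0.049, -0.023, -0.085, 0.11, 0.045, -0.032, -0.085, 0.11, 0.038, -0.039, -0.085, 0.11, 0.031, -0.045, -0.085, 0.11, 0.023, -0.05, -0.085, 0.11, 0.014, -0.053, -0.085, 0.11, 0.005, -0.054, -0.085, 0.11, 0, 0, 0, 0]

```text
t: 22.62
eef_pos: [516.2, 199.8, 250.8]
tcp_rot: [3.14, -0.0, 1.741]
ft_force: [0.5, -1.1, -0.1]
opening: 0.631
grip_force: 0.0
```

Run:
```python
from h import *
s,c,im=shot("wrist","w3.png")
print(proj(c,[[505.5,258.5,103],[441.8,192.6,95.5],[423.4,299,95.5],[569.2,324.4,95.5],[587.6,218,95.5]]).round())
g=cv2.cvtColor(im,cv2.COLOR_BGR2GRAY)
plan(505.5,258.5,130,1.743)
plan(505.5,258.5,78,1.743)
```

```text
[[282. 120.]
 [197. 184.]
 [189.  51.]
 [374.  51.]
 [367. 183.]]
n 3 dist [ -10.8   58.7 -120.1] dyaw -0.001 j6 end~ 0.18
[[0.133, -0.001, 0.267, 0.0, 0.133, -0.001, 0.267, 0.0, 0.133, -0.001, 0.267, 0.0]]
n 5 dist [ -10.8   58.7 -172.1] dyaw -0.001 j6 end~ 0.18
[[0.08, -0.001, 0.229, 0.0, 0.08, -0.001, 0.229, 0.0, 0.08, -0.001, 0.229, 0.0, 0.08, -0.001, 0.229, 0.0, 0.08, -0.001, 0.229, 0.0]]
```

View pics/w3.png

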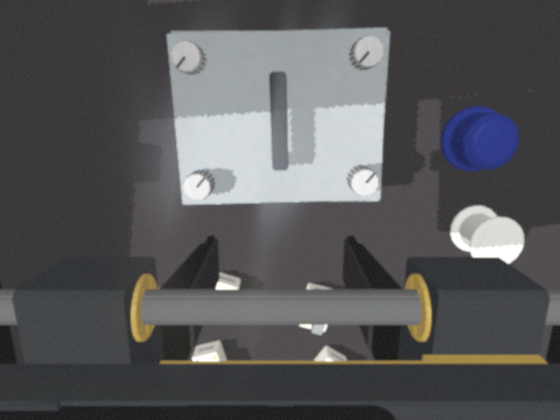

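All four index lines sit ~137° counter-clockwise of tight (heads at (186,56), (368,52), (365,181), (198,185)); the handle is centred at (279,121).

Call:
move_arm:
  moves: [0.133, -0.005, 0.267, 0, 0.133, -0.005, 0.267, 0, 0.133, -0.003, 0.267, 0, 0, 0, 0.16, 0, 0, 0, 0.18, 0, 0, 0, 0, 0]

```text
t: 23.42
eef_pos: [503.2, 258.1, 76.6]
tcp_rot: [-3.138, 0.001, 1.744]
ft_force: [-0.1, 0.1, 0.2]
opening: 0.635
grip_force: 0.0
```

Call:
move_arm:
  moves: [0, 0, 0, 0, 0, 0, 0, 0, 0, 0, 0, 0, 0, 0, 0, 0, 0, 0, 0, 0]
  claw: 0

```text
t: 24.05
eef_pos: [504.2, 258.5, 78.9]
tcp_rot: [3.141, -0.0, 1.742]
ft_force: [2.8, 0.7, -0.1]
opening: 0.161
grip_force: 2.6
```

Call:
move_arm:
  moves: [0, 0, -0.05, 0, 0, 0, -0.1, 0, 0, 0, -0.1, 0, 0, 0, -0.1, 0, 0, 0, -0.15, 0]

```text
t: 24.68
eef_pos: [503.8, 258.4, 154.8]
tcp_rot: [-3.141, 0.0, 1.742]
ft_force: [0.1, 0.8, -3.3]
opening: 0.145
grip_force: 29.9
```

Run:
```python
from h import *
plan(500,258,190,1.571)
plan(491,-257.5,190,1.571,lin=40)
```

```text
n 1 dist [-3.8 -0.4 35.2] dyaw -0.171 j6 end~ 0.36
[[0.002, -0.026, -0.235, 0.109]]
n 13 dist [ -12.8 -515.9   35.2] dyaw -0.171 j6 end~ -0.6
[[-0.26, -0.052, -0.018, 0.008, -0.26, -0.048, -0.018, 0.008, -0.261, -0.045, -0.018, 0.008, -0.261, -0.041, -0.018, 0.008, -0.262, -0.038, -0.018, 0.008, -0.262, -0.034, -0.018, 0.008, -0.263, -0.031, -0.018, 0.008, -0.263, -0.027, -0.018, 0.008, -0.264, -0.024, -0.018, 0.008, -0.264, -0.021, -0.018, 0.008]]
[[-0.264, -0.017, -0.018, 0.008, -0.264, -0.014, -0.018, 0.008, -0.264, -0.01, -0.018, 0.008]]
```

Call:
move_arm:
  moves: [-0.26, -0.052, -0.018, 0.008, -0.26, -0.048, -0.018, 0.008, -0.261, -0.045, -0.018, 0.008, -0.261, -0.041, -0.018, 0.008, -0.262, -0.038, -0.018, 0.008, -0.262, -0.034, -0.018, 0.008, -0.263, -0.031, -0.018, 0.008, -0.263, -0.027, -0.018, 0.008, -0.264, -0.024, -0.018, 0.008, -0.264, -0.021, -0.018, 0.008]

```text
t: 25.92
eef_pos: [495.1, -139.7, 181.7]
tcp_rot: [3.141, 0.0, 1.616]
ft_force: [0.3, 0.1, -4.1]
opening: 0.143
grip_force: 30.0
```

Call:
move_arm:
  moves: [-0.264, -0.017, -0.018, 0.008, -0.264, -0.014, -0.018, 0.008, -0.264, -0.01, -0.018, 0.008, 0, 0, 0, 0, 0, 0, 0, 0]

```text
t: 26.55
eef_pos: [492.7, -257.0, 189.2]
tcp_rot: [-3.142, -0.0, 1.578]
ft_force: [-0.4, 0.0, -3.6]
opening: 0.144
grip_force: 30.0
```

Run:
```python
from h import *
s=monitor.state();print(np.round(s["ft_force"],1),s["grip_force"])
plan(491,-257.5,35,1.571)
```

```text
[-0.4  0.  -3.6] 29.98308151960373
n 4 dist [  -1.7   -0.5 -154.2] dyaw -0.007 j6 end~ -0.6
[[-0.001, -0.003, 0.257, 0.001, -0.001, -0.003, 0.257, 0.001, -0.001, -0.003, 0.257, 0.001, -0.001, -0.003, 0.257, 0.001]]
```

Call:
move_arm:
  moves: [0, -0.003, 0.24, 0, 0, -0.003, 0.24, 0, 0, -0.003, 0.24, 0, 0, -0.003, 0.24, 0, 0, 0, 0.05, 0, 0, 0, 0.04, 0, 0, 0, 0.025, 0, 0, 0, 0, 0]

```text
t: 27.55
eef_pos: [491.5, -257.5, 28.2]
tcp_rot: [3.141, 0.0, 1.579]
ft_force: [-0.3, 0.9, -3.5]
opening: 0.148
grip_force: 30.0
```

Call:
move_arm:
  moves: [0, 0, 0, 0]

```text
t: 27.68
eef_pos: [491.4, -257.5, 28.1]
tcp_rot: [3.141, 0.0, 1.579]
ft_force: [-0.2, 0.0, -3.8]
opening: 0.146
grip_force: 30.0
```

Call:
move_arm:
  moves: [0, 0, 0.008, 0, 0, 0, 0, 0]

```text
t: 27.92
eef_pos: [491.4, -257.5, 27.4]
tcp_rot: [3.141, 0.001, 1.579]
ft_force: [-1.9, 1.0, 6.2]
opening: 0.144
grip_force: 30.0
```

Call:
move_arm:
  moves: [0, 0, 0.004, 0, 0, 0, 0, 0]

```text
t: 28.18
eef_pos: [491.5, -257.6, 27.4]
tcp_rot: [3.14, 0.001, 1.579]
ft_force: [-4.1, 2.1, 14.8]
opening: 0.145
grip_force: 30.0
```

Call:
move_arm:
  moves: [0, 0, 0, 0, 0, 0, 0, 0, 0, 0, 0, 0, 0, 0, -0.1, 0, 0, 0, -0.25, 0, 0, 0, -0.3, 0, 0, 0, -0.3, 0]
  claw: 60

```text
t: 29.05
eef_pos: [491.1, -257.3, 170.6]
tcp_rot: [3.141, 0.0, 1.579]
ft_force: [0.4, -0.1, -0.3]
opening: 0.629
grip_force: 0.0
```

Run:
```python
from h import *
plan(530,10,370,1.571,lin=50)
```

```text
n 7 dist [ 38.9 267.3 199.4] dyaw -0.008 j6 end~ -0.11
[[0.254, 0.039, -0.19, 0.001, 0.254, 0.039, -0.19, 0.001, 0.254, 0.039, -0.19, 0.001, 0.254, 0.038, -0.19, 0.001, 0.254, 0.038, -0.19, 0.001, 0.254, 0.038, -0.19, 0.001, 0.254, 0.037, -0.19, 0.001]]
```

Call:
move_arm:
  moves: [0.254, 0.039, -0.19, 0, 0.254, 0.039, -0.19, 0, 0.254, 0.039, -0.19, 0, 0.254, 0.038, -0.19, 0, 0.254, 0.038, -0.19, 0, 0.254, 0.038, -0.19, 0, 0.254, 0.037, -0.19, 0, 0, 0, 0, 0, 0, 0, 0, 0]

```text
t: 30.18
eef_pos: [528.8, 9.4, 367.7]
tcp_rot: [-3.141, 0.0, 1.579]
ft_force: [-0.3, -0.1, 0.2]
opening: 0.633
grip_force: 0.0
```

Run:
```python
from h import *
s,c,im=shot("wrist","w4.png");print(np.round(s["eef_pos"],1),np.round(s["tcp_rot"],3))
_,_,sc=shot("scene","s4.png")
hsv=cv2.cvtColor(im,cv2.COLOR_BGR2HSV);H,S,V=cv2.split(hsv)
print(proj(c,[[475,-50,26],[474,44,26],[615,-37,26],[588,49,26],[505,258,65]]).round())
cv2.imwrite("pics/m4.png",np.vstack([im[:300],sc[90:390]])[:600])
```

```text
[528.8   9.4 367.7] [-3.141  0.     1.579]
[[243. 202.]
 [241. 134.]
 [344. 194.]
 [327. 131.]
 [263. -64.]]
```

View pics/m4.png

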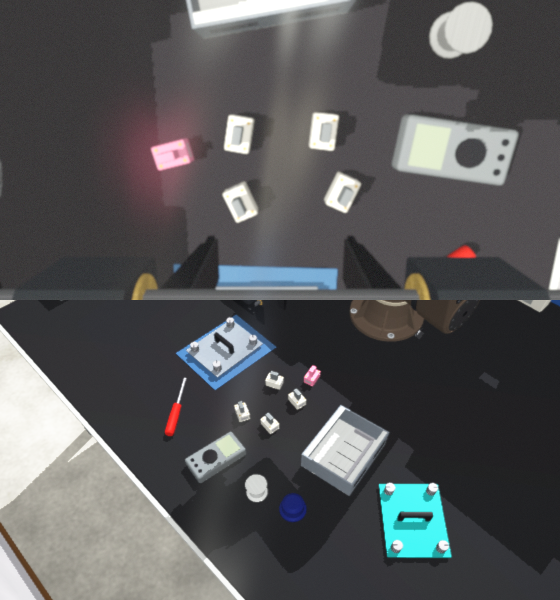

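Wrist view: modules at (239,134), (324,131), (240,202), (343,192); pink decoy (172,153). The scene view shows the cover flat and central on the mat.

```bash
cat >> h.py <<'E'
def modules(c,im,amin=150):
    """white module bodies: top-face outline (26 mm) -> centre, yaw of the short (x) side, size"""
    H,S,V=cv2.split(cv2.cvtColor(im,cv2.COLOR_BGR2HSV)); m=((S<60)&(V>95)).astype(np.uint8)
    m[255:]=0
    m=cv2.morphologyEx(m,cv2.MORPH_CLOSE,np.ones((7,7)))
    out=[]
    for k in cv2.findContours(m,0,cv2.CHAIN_APPROX_NONE)[0]:
        if cv2.contourArea(k)<amin: continue
        w=cast(c,k.reshape(-1,2),26).astype(np.float32); (p,(a,b),t)=cv2.minAreaRect(w)
        if not(25<min(a,b)<45 and 38<max(a,b)<65): continue
        yaw=np.radians(t if a<b else t+90); yaw=(yaw+np.pi/2)%np.pi-np.pi/2
        out.append((p,yaw,(min(a,b),max(a,b)),k.reshape(-1,2).mean(0)))
    return out
E
python3 - <<'E'
from h import *
c=viewer.camera_info("wrist");im=cv2.imread("pics/w4.png")
for o in modules(c,im): print(*[np.round(v,2) for v in o])
plan(516,190,330,1.743,lin=50)
E
```

```text
[611.06 -35.19] -0.42 [41.3 51.6] [341.61 192.27]
[469.76  43.12] -0.16 [37.25 50.74] [238.21 133.86]
n 4 dist [-12.9 181.2 -37.2] dyaw 0.165 j6 end~ 0.06
[[0.302, -0.019, 0.062, -0.026, 0.303, -0.007, 0.062, -0.026, 0.303, 0.006, 0.062, -0.026, 0.302, 0.018, 0.062, -0.026]]
```

Call:
move_arm:
  moves: [0.302, -0.019, 0.062, -0.026, 0.303, -0.007, 0.062, -0.026, 0.303, 0.006, 0.062, -0.026, 0.302, 0.018, 0.062, -0.026, 0, 0, 0, 0, 0, 0, 0, 0]

```text
t: 31.02
eef_pos: [516.6, 189.9, 330.2]
tcp_rot: [-3.141, 0.0, 1.741]
ft_force: [-0.7, 0.1, 0.1]
opening: 0.631
grip_force: 0.0
```

Run:
```python
from h import *
s,c,im=shot("wrist","w5.png");print(np.round(s["eef_pos"],1))
t=.172;R=np.array([[np.cos(t),-np.sin(t)],[np.sin(t),np.cos(t)]])
P=[np.r_[R@p+[504.5,258.5],z] for p,z in [((-95,-76),65),((-95,76),65),((95,76),65),((95,-76),65),((-56,16),4),((56,-16),4)]]
print(proj(c,P).round())
```

```text
[516.6 189.9 330.2]
[[201. 175.]
 [193.  33.]
 [372.  33.]
 [364. 175.]
 [238.  94.]
 [326. 120.]]
```

View pics/w5.png

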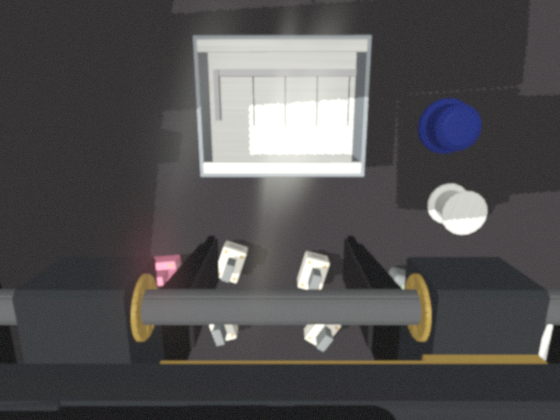

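The chassis interior: rail at the top (row ~72), end stop at left (col ~220), bay lines at columns ~254, 285, 317, 349, so chassis +x is image right, +y image up.

Run:
```python
from h import *
c=viewer.camera_info("wrist");im=cv2.imread("pics/w5.png");g=cv2.cvtColor(im,cv2.COLOR_BGR2GRAY).astype(float)
col=g[84:96,205:365].mean(0); d=cv2.blur(col[None],(21,1))[0]-col
print([(205+i,int(col[i])) for i in range(1,159) if d[i]>8 and d[i]==d[max(0,i-4):i+5].max()])
print("stop",[int(v) for v in col[5:25]],"from 210")
r=g[60:90,290:312].mean(1);print("rail rows 60..",[int(v) for v in r])
r=g[30:70,290:312].mean(1);print("rows 30..",[int(v) for v in r])
r=g[150:185,290:312].mean(1);print("rows 150..",[int(v) for v in r])
r=g[100:140,188:225].mean(0);print("cols 188..",[int(v) for v in r])
r=g[100:140,350:380].mean(0);print("cols 350..",[int(v) for v in r])
t=.172;R=np.array([[np.cos(t),-np.sin(t)],[np.sin(t),np.cos(t)]])
f=lambda x,y,z:proj(c,np.r_[R@[x,y]+[504.5,258.5],z])[0].round(1)
for x in(-36,4,44,84):print(x,f(x,25,4))
print("stop",f(-77,25,20),"rail top face",f(6,39,14),"rail foot",f(6,39,4),"outer y",f(6,76,65),f(6,-76,65),"x",f(-95,-10,65),f(95,-10,65))
```

```text
[(206, 115), (219, 153), (253, 174), (285, 200), (317, 197), (349, 169), (357, 102)]
stop [196, 207, 206, 201, 190, 183, 182, 178, 164, 153, 171, 198, 209, 212, 212, 212, 212, 212, 212, 212] from 210
rail rows 60.. [211, 212, 213, 214, 215, 216, 215, 214, 209, 201, 196, 195, 196, 196, 196, 195, 200, 211, 217, 219, 218, 218, 219, 220, 221, 221, 222, 222, 221, 220]
rows 30.. [73, 75, 77, 80, 99, 129, 151, 162, 173, 191, 204, 209, 211, 212, 213, 213, 213, 213, 214, 213, 208, 202, 206, 210, 211, 212, 212, 213, 213, 212, 211, 212, 213, 214, 215, 216, 215, 214, 209, 201]
rows 150.. [255, 255, 255, 254, 242, 230, 227, 226, 227, 226, 225, 225, 234, 252, 255, 255, 255, 255, 255, 255, 255, 255, 254, 236, 218, 203, 179, 151, 136, 133, 131, 129, 127, 125, 123]
cols 188.. [94, 94, 94, 95, 95, 95, 95, 99, 117, 151, 178, 188, 180, 158, 131, 116, 112, 111, 110, 110, 111, 123, 153, 186, 204, 208, 204, 199, 196, 195, 192, 185, 181, 193, 205, 210, 211]
cols 350.. [254, 254, 247, 220, 182, 159, 153, 152, 152, 153, 153, 157, 167, 185, 198, 197, 175, 132, 85, 60, 53, 53, 53, 53, 53, 53, 53, 52, 53, 53]
-36 [253.2  86.4]
4 [285.2  86.3]
44 [317.2  86.3]
84 [349.2  86.2]
stop [218.3  85.8] rail top face [286.9  73.8] rail foot [286.8  74.5] outer y [287.7  33. ] [287.4 174.7] x [197.1 116.5] [367.2 116.2]
```

Run:
```python
from h import *
plan(530,-35,215,1.571,lin=50)
```

```text
n 6 dist [  13.3 -224.7 -115.5] dyaw -0.169 j6 end~ -0.19
[[-0.249, -0.028, 0.128, 0.018, -0.249, -0.021, 0.128, 0.018, -0.25, -0.014, 0.128, 0.018, -0.25, -0.006, 0.128, 0.018, -0.25, 0.001, 0.128, 0.018, -0.25, 0.008, 0.128, 0.018]]
```

Call:
move_arm:
  moves: [-0.249, -0.028, 0.128, 0.018, -0.249, -0.021, 0.128, 0.018, -0.25, -0.014, 0.128, 0.018, -0.25, -0.006, 0.128, 0.018, -0.25, 0.001, 0.128, 0.018, -0.25, 0.008, 0.128, 0.018, 0, 0, 0, 0, 0, 0, 0, 0]
  claw: 40

```text
t: 32.08
eef_pos: [530.1, -34.4, 215.9]
tcp_rot: [3.141, -0.0, 1.571]
ft_force: [-0.2, 0.4, 0.3]
opening: 0.42
grip_force: 0.0
```

Run:
```python
from h import *
s,c,im=shot("wrist","w6.png");print(np.round(s["eef_pos"],1),np.round(s["tcp_rot"],3))
for o in modules(c,im): print(*[np.round(v,2) for v in o])
```

```text
[530.1 -34.4 215.9] [ 3.141 -0.     1.571]
[610.62 -34.81] -0.41 [41.1  49.84] [366.17 181.35]
[380.19  16.  ] -1.31 [30.16 52.11] [121.39 128.25]
```

View pics/w6.png

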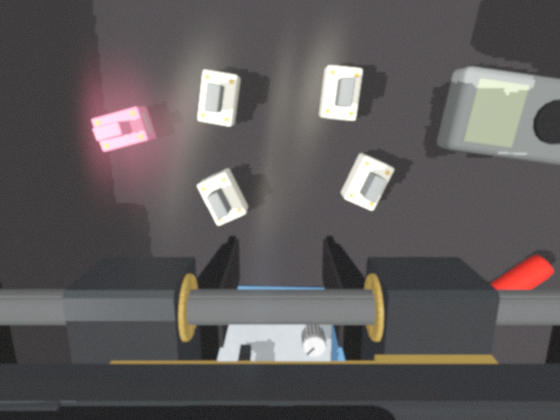

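Four modules at about (219,98), (341,93), (222,197), (368,182); pink decoy at (123,129).

```bash
sed -i 's/m=((S<60)&(V>95))/m=((S<60)\&(V>thr))/; s/def modules(c,im,amin=150)/def modules(c,im,amin=150,thr=200)/; s/np.ones((7,7))/np.ones((3,3))/' h.py
python3 - <<'E'
from h import *
c=viewer.camera_info("wrist");im=cv2.imread("pics/w6.png")
for thr in (150,200,225):
    print(thr)
    for o in modules(c,im,thr=thr): print(*[np.round(v,2) for v in o])
g=im.max(2);print(g[98,190:250].tolist());print(g[65:130,219].tolist())
E
```

```text
150
[471.63 -49.74] 0.43 [36.49 48.94] [222.38 197.22]
[610.84 -34.13] -0.41 [38.46 47.78] [366.36 181.68]
[377.15  15.53] -1.31 [30.17 45.69] [119.74 128.6 ]
[470.51  43.78] -0.16 [35.47 47.74] [216.91  97.49]
[582.16  48.55] -0.09 [35.59 47.81] [340.18  92.62]
200
[470.39 -50.69] 0.43 [32.5  47.21] [221.28 198.33]
[610.99 -34.28] -0.4 [37.07 46.67] [366.25 181.76]
[377.15  15.53] -1.31 [30.17 45.69] [119.74 128.6 ]
[470.12  43.8 ] -0.16 [32.84 46.36] [216.67  97.38]
[582.56  48.52] -0.1 [34.16 46.39] [340.35  92.29]
225
[470.4  -50.75] 0.43 [31.63 46.26] [220.85 198.45]
[611.35 -34.42] -0.41 [35.8  45.67] [365.35 181.77]
[377.15  15.53] -1.31 [30.17 45.69] [119.74 128.6 ]
[469.99  43.82] -0.17 [31.88 45.45] [216.39  97.51]
[582.64  48.44] -0.1 [32.94 45.67] [340.48  92.46]
[143, 142, 145, 141, 143, 144, 142, 144, 164, 227, 255, 255, 255, 255, 255, 255, 233, 225, 224, 222, 222, 222, 220, 217, 219, 219, 214, 205, 181, 144, 122, 120, 152, 198, 230, 240, 242, 242, 243, 242, 243, 241, 239, 230, 210, 188, 171, 148, 112, 76, 67, 67, 66, 61, 64, 67, 64, 64, 64, 64]
[110, 110, 109, 109, 102, 117, 171, 233, 255, 255, 255, 255, 255, 255, 255, 255, 255, 255, 255, 232, 196, 192, 190, 186, 185, 178, 176, 172, 166, 161, 156, 151, 148, 144, 140, 136, 136, 133, 127, 124, 122, 122, 120, 119, 118, 132, 181, 245, 255, 255, 255, 255, 255, 255, 255, 255, 255, 255, 255, 232, 163, 108, 102, 96, 96]
```

Run:
```python
from h import *
plan(470,43.8,70,1.40)
```

```text
n 4 dist [ -60.2   77.7 -146. ] dyaw -0.172 j6 end~ 0.12
[[0.13, -0.1, 0.243, 0.027, 0.125, -0.106, 0.243, 0.027, 0.121, -0.111, 0.243, 0.027, 0.116, -0.116, 0.243, 0.027]]
```

Call:
move_arm:
  moves: [0.13, -0.1, 0.243, 0.027, 0.125, -0.106, 0.243, 0.027, 0.121, -0.111, 0.243, 0.027, 0.116, -0.116, 0.243, 0.027, 0, 0, 0, 0, 0, 0, 0, 0]
  claw: 40

```text
t: 32.88
eef_pos: [471.1, 44.0, 70.8]
tcp_rot: [3.139, -0.0, 1.404]
ft_force: [1.7, 0.2, -0.1]
opening: 0.419
grip_force: 0.0
```

Run:
```python
from h import *
plan(470,43.8,29,1.40)
```

```text
n 1 dist [ -1.1  -0.2 -41.8] dyaw -0.004 j6 end~ 0.12
[[-0.002, -0.007, 0.278, 0.003]]
```

Call:
move_arm:
  moves: [-0.001, -0.004, 0.139, 0, -0.001, -0.003, 0.139, 0, 0, 0, 0, 0]

```text
t: 33.25
eef_pos: [469.4, 43.3, 28.3]
tcp_rot: [3.141, -0.0, 1.403]
ft_force: [0.1, 0.3, 0.8]
opening: 0.423
grip_force: 0.0
```

Call:
move_arm:
  moves: [0, 0, 0, 0, 0, 0, 0, 0, 0, 0, 0, 0, 0, 0, 0, 0]
  claw: 0

```text
t: 33.75
eef_pos: [469.0, 43.8, 28.2]
tcp_rot: [3.141, -0.0, 1.403]
ft_force: [-0.2, 0.1, 4.7]
opening: 0.126
grip_force: 30.0
```

Run:
```python
from h import *
s=monitor.state();print(np.round(s["eef_pos"],1),s["opening"]*95)
plan(470.3,44,145,1.40)
print("then, if at height");
plan(447.3,259,145,1.743)
```

```text
[469.   43.8  28.2] 11.936511768081125
n 3 dist [  1.3   0.2 116.8] dyaw -0.003 j6 end~ 0.12
[[0.001, 0.003, -0.26, 0.001, 0.001, 0.003, -0.26, 0.001, 0.001, 0.003, -0.26, 0.001]]
then, if at height
n 6 dist [-21.7 215.2 116.8] dyaw 0.34 j6 end~ 0.23
[[0.232, -0.064, -0.13, -0.036, 0.235, -0.051, -0.13, -0.036, 0.237, -0.037, -0.13, -0.036, 0.239, -0.024, -0.13, -0.036, 0.24, -0.01, -0.13, -0.036, 0.24, 0.004, -0.13, -0.036]]
```

Call:
move_arm:
  moves: [0, 0, -0.3, 0, 0, 0, -0.3, 0, 0.232, -0.064, -0.06, -0.036, 0.235, -0.051, -0.06, -0.036, 0.237, -0.037, -0.06, -0.036, 0.239, -0.024, 0, -0.036, 0.24, -0.01, 0, -0.036, 0.24, 0.004, 0, -0.036, 0, 0, 0, 0, 0, 0, 0, 0]

```text
t: 35.0
eef_pos: [446.7, 258.5, 144.7]
tcp_rot: [-3.141, 0.0, 1.742]
ft_force: [-0.5, 0.1, -1.3]
opening: 0.119
grip_force: 30.0
```

Run:
```python
from h import *
s=monitor.state();print(s["opening"]*95,s["grip_force"])
plan(447.5,259.5,34,1.743)
```

```text
11.33670191998198 29.98577982187271
n 3 dist [   0.8    1.  -110.7] dyaw 0.001 j6 end~ 0.23
[[0.002, 0.002, 0.246, -0.0, 0.002, 0.002, 0.246, -0.0, 0.002, 0.002, 0.246, -0.0]]
```

Call:
move_arm:
  moves: [0.002, 0.002, 0.2, 0, 0.002, 0.002, 0.2, 0, 0.002, 0.002, 0.2, 0, 0.001, 0, 0.1, 0, 0, 0, 0.03, 0, 0, 0, 0, 0, 0, 0, 0.008, 0, 0, 0, 0, 0]

```text
t: 36.0
eef_pos: [447.9, 260.2, 34.7]
tcp_rot: [3.141, -0.0, 1.742]
ft_force: [0.5, 0.7, -0.5]
opening: 0.124
grip_force: 30.0
```

Call:
move_arm:
  moves: [0.014, 0, 0, 0, 0.007, 0, 0, 0, 0, 0, 0, 0]

```text
t: 36.38
eef_pos: [447.3, 263.1, 34.4]
tcp_rot: [3.141, 0.0, 1.742]
ft_force: [0.8, -3.4, -0.0]
opening: 0.125
grip_force: 30.0
```

Call:
move_arm:
  moves: [0, 0, 0.008, 0, 0, 0, 0.005, 0, 0.003, 0, 0, 0, 0, 0, 0, 0]

```text
t: 36.88
eef_pos: [447.2, 263.1, 32.3]
tcp_rot: [-3.141, 0.001, 1.742]
ft_force: [1.3, -9.5, 2.0]
opening: 0.124
grip_force: 30.0
```

Call:
move_arm:
  moves: [0, 0, 0, 0, 0, 0, 0, 0, 0, 0, 0, 0, 0, 0, -0.1, 0, 0, 0, -0.25, 0, 0, 0, -0.3, 0, 0, 0, -0.1, 0, 0, 0, 0, 0]
  claw: 34

```text
t: 37.88
eef_pos: [447.3, 263.8, 145.7]
tcp_rot: [3.139, -0.001, 1.742]
ft_force: [-0.5, -0.2, 0.6]
opening: 0.362
grip_force: 0.0
```

Run:
```python
from h import *
plan(530,-35,215,1.571,lin=50)
```

```text
n 7 dist [  82.7 -298.8   69.3] dyaw -0.171 j6 end~ -0.19
[[-0.294, 0.029, -0.066, 0.016, -0.293, 0.036, -0.066, 0.016, -0.292, 0.043, -0.066, 0.016, -0.291, 0.051, -0.066, 0.016, -0.29, 0.058, -0.066, 0.016, -0.288, 0.065, -0.066, 0.016, -0.286, 0.072, -0.066, 0.016]]
```

Call:
move_arm:
  moves: [-0.294, 0.029, -0.066, 0.016, -0.293, 0.036, -0.066, 0.016, -0.292, 0.043, -0.066, 0.016, -0.291, 0.051, -0.066, 0.016, -0.29, 0.058, -0.066, 0.016, -0.288, 0.065, -0.066, 0.016, -0.286, 0.072, -0.066, 0.016, 0, 0, 0, 0, 0, 0, 0, 0]

```text
t: 39.0
eef_pos: [528.6, -35.1, 212.7]
tcp_rot: [-3.139, -0.001, 1.566]
ft_force: [-0.4, 0.6, 0.1]
opening: 0.36
grip_force: 0.0
```

Run:
```python
from h import *
s,c,im=shot("wrist","w7.png");print(np.round(s["eef_pos"],1))
for o in modules(c,im,thr=225): print(*[np.round(v,2) for v in o])
plan(582.6,48.4,70,1.47)
```

```text
[528.6 -35.1 212.7]
[470.09 -51.16] 0.44 [32.24 46.63] [222.71 198.85]
[610.67 -34.89] -0.41 [36.27 46.24] [368.4  181.39]
[377.28  15.15] -1.31 [30.86 46.45] [120.83 129.08]
[582.43  47.88] -0.1 [33.64 46.11] [342.76  91.3 ]
n 4 dist [  53.9   83.1 -142.9] dyaw -0.097 j6 end~ 0.07
[[0.139, 0.089, 0.238, 0.015, 0.141, 0.086, 0.238, 0.015, 0.143, 0.083, 0.238, 0.015, 0.145, 0.079, 0.238, 0.015]]
```

Call:
move_arm:
  moves: [0.139, 0.089, 0.238, 0.015, 0.141, 0.086, 0.238, 0.015, 0.143, 0.083, 0.238, 0.015, 0.145, 0.079, 0.238, 0.015, 0, 0, 0, 0, 0, 0, 0, 0]
  claw: 40

```text
t: 39.8
eef_pos: [582.9, 48.1, 71.8]
tcp_rot: [-3.142, -0.0, 1.473]
ft_force: [-1.1, -0.2, 0.1]
opening: 0.424
grip_force: 0.0
```

Run:
```python
from h import *
plan(582.3,48.1,28.5,1.47,lin=21)
```

```text
n 3 dist [ -0.6   0.  -43.3] dyaw -0.003 j6 end~ 0.07
[[-0.0, -0.001, 0.096, 0.001, -0.0, -0.001, 0.096, 0.001, -0.0, -0.001, 0.096, 0.001]]
```

Call:
move_arm:
  moves: [0, -0.001, 0.096, 0, 0, -0.001, 0.096, 0, 0, -0.001, 0.096, 0, 0, 0, 0, 0]

```text
t: 40.3
eef_pos: [582.1, 47.6, 26.7]
tcp_rot: [-3.139, 0.0, 1.472]
ft_force: [-0.3, 0.6, -0.7]
opening: 0.422
grip_force: 0.0
```

Call:
move_arm:
  moves: [0, 0, 0, 0, 0, 0, 0, 0, 0, 0, 0, 0, 0, 0, 0, 0]
  claw: 0

```text
t: 40.8
eef_pos: [583.0, 47.8, 28.3]
tcp_rot: [3.141, -0.0, 1.472]
ft_force: [-0.5, 0.9, 1.5]
opening: 0.127
grip_force: 30.0
```

Run:
```python
from h import *
s=monitor.state();print(np.round(s["eef_pos"],1),s["opening"]*95)
plan(486.9,266.5,145,1.743)
```

```text
[583.   47.8  28.3] 12.05393179612143
n 6 dist [-96.1 218.7 116.7] dyaw 0.271 j6 end~ 0.21
[[0.231, -0.13, -0.13, -0.029, 0.237, -0.12, -0.13, -0.029, 0.242, -0.109, -0.13, -0.029, 0.247, -0.098, -0.13, -0.029, 0.251, -0.087, -0.13, -0.029, 0.255, -0.075, -0.13, -0.029]]
```

Call:
move_arm:
  moves: [0, 0, -0.3, 0, 0, 0, -0.3, 0, 0.231, -0.13, -0.06, -0.029, 0.237, -0.12, -0.06, -0.029, 0.242, -0.109, -0.06, -0.029, 0.247, -0.098, 0, -0.029, 0.251, -0.087, 0, -0.029, 0.255, -0.075, 0, -0.029, 0, 0, 0, 0, 0, 0, 0, 0]

```text
t: 42.05
eef_pos: [486.3, 266.3, 145.0]
tcp_rot: [-3.141, 0.0, 1.745]
ft_force: [0.9, -0.1, -1.2]
opening: 0.126
grip_force: 30.0
```

Run:
```python
from h import *
s=monitor.state();print(s["opening"]*95,s["grip_force"])
plan(486.9,266.5,34.5,1.743)
```

```text
11.975835765292219 29.975284337997437
n 3 dist [   0.6    0.2 -110.5] dyaw -0.002 j6 end~ 0.21
[[0.0, 0.001, 0.246, 0.0, 0.0, 0.001, 0.246, 0.0, 0.0, 0.001, 0.246, 0.0]]
```

Call:
move_arm:
  moves: [0, 0.002, 0.2, 0, 0, 0.001, 0.2, 0, 0, 0.001, 0.2, 0, 0, 0, 0.1, 0, 0, 0, 0.03, 0, 0, 0, 0, 0, 0, 0, 0.008, 0, 0, 0, 0, 0]

```text
t: 43.05
eef_pos: [487.2, 266.7, 34.9]
tcp_rot: [3.141, -0.0, 1.745]
ft_force: [-0.5, -0.4, -1.5]
opening: 0.126
grip_force: 30.0
```

Call:
move_arm:
  moves: [0.014, 0, 0, 0, 0.007, 0, 0, 0, 0, 0, 0, 0]

```text
t: 43.42
eef_pos: [486.6, 269.5, 34.5]
tcp_rot: [3.141, 0.0, 1.745]
ft_force: [1.2, -4.5, 0.5]
opening: 0.125
grip_force: 30.0
```

Call:
move_arm:
  moves: [0, 0, 0.008, 0, 0, 0, 0.006, 0, 0.002, 0, 0, 0, 0, 0, 0, 0]

```text
t: 43.92
eef_pos: [486.4, 269.6, 32.4]
tcp_rot: [-3.141, 0.0, 1.745]
ft_force: [1.2, -7.7, 3.7]
opening: 0.128
grip_force: 30.0
```

Call:
move_arm:
  moves: [0, 0, 0, 0, 0, 0, 0, 0, 0, 0, 0, 0, 0, 0, -0.1, 0, 0, 0, -0.25, 0, 0, 0, -0.3, 0, 0, 0, -0.1, 0, 0, 0, 0, 0]
  claw: 34

```text
t: 44.92
eef_pos: [486.5, 270.1, 145.8]
tcp_rot: [3.14, -0.001, 1.745]
ft_force: [-0.3, -0.8, -0.0]
opening: 0.354
grip_force: 0.0
```

Run:
```python
from h import *
plan(530,-45,215,1.571,lin=50)
```

```text
n 7 dist [  43.5 -315.1   69.2] dyaw -0.174 j6 end~ -0.21
[[-0.303, -0.011, -0.066, 0.016, -0.303, -0.004, -0.066, 0.016, -0.303, 0.004, -0.066, 0.016, -0.303, 0.011, -0.066, 0.016, -0.302, 0.019, -0.066, 0.016, -0.302, 0.026, -0.066, 0.016, -0.301, 0.034, -0.066, 0.016]]
```

Call:
move_arm:
  moves: [-0.303, -0.011, -0.066, 0.016, -0.303, -0.004, -0.066, 0.016, -0.303, 0.004, -0.066, 0.016, -0.303, 0.011, -0.066, 0.016, -0.302, 0.019, -0.066, 0.016, -0.302, 0.026, -0.066, 0.016, -0.301, 0.034, -0.066, 0.016, 0, 0, 0, 0, 0, 0, 0, 0]

```text
t: 46.05
eef_pos: [529.0, -44.9, 212.7]
tcp_rot: [-3.139, -0.001, 1.569]
ft_force: [-0.4, -0.5, 0.2]
opening: 0.358
grip_force: 0.0
```

Run:
```python
from h import *
s,c,im=shot("wrist","w8.png");print(np.round(s["eef_pos"],1))
for o in modules(c,im,thr=225): print(*[np.round(v,2) for v in o])
plan(470.2,-51,70,2.005)
```

```text
[529.  -44.9 212.7]
[470.29 -51.2 ] 0.43 [32.61 47.03] [221.96 188.69]
[610.78 -35.04] -0.4 [36.79 46.63] [369.53 171.61]
[377.37  15.14] -1.32 [31.35 46.85] [118.29 117.97]
[723.27  50.72] 1.43 [26.74 60.57] [500.24  75.48]
n 4 dist [ -58.9   -6.5 -142.9] dyaw 0.435 j6 end~ -0.68
[[-0.011, -0.098, 0.238, -0.069, -0.0, -0.099, 0.238, -0.069, 0.01, -0.098, 0.238, -0.069, 0.021, -0.096, 0.238, -0.069]]
```

Call:
move_arm:
  moves: [-0.011, -0.098, 0.238, -0.069, 0, -0.099, 0.238, -0.069, 0.01, -0.098, 0.238, -0.069, 0.021, -0.096, 0.238, -0.069, 0, 0, 0, 0, 0, 0, 0, 0]
  claw: 40

```text
t: 46.85
eef_pos: [471.8, -51.3, 72.0]
tcp_rot: [3.141, 0.001, 2.001]
ft_force: [0.8, -0.6, 0.1]
opening: 0.421
grip_force: 0.0
```

Run:
```python
from h import *
plan(470.2,-51,28.5,2.003,lin=21)
```

```text
n 3 dist [ -1.6   0.3 -43.5] dyaw 0.002 j6 end~ -0.68
[[0.002, -0.003, 0.097, -0.0, 0.002, -0.003, 0.097, -0.0, 0.002, -0.003, 0.097, -0.0]]
```

Call:
move_arm:
  moves: [0.002, -0.003, 0.096, 0, 0.002, -0.003, 0.096, 0, 0.002, -0.003, 0.096, 0, 0, 0, 0, 0]

```text
t: 47.35
eef_pos: [468.9, -51.3, 27.2]
tcp_rot: [-3.14, -0.001, 2.002]
ft_force: [-0.5, -0.3, 0.6]
opening: 0.422
grip_force: 0.0
```

Call:
move_arm:
  moves: [0, 0, 0, 0, 0, 0, 0, 0, 0, 0, 0, 0, 0, 0, 0, 0]
  claw: 0

```text
t: 47.85
eef_pos: [469.2, -51.4, 28.2]
tcp_rot: [3.141, 0.0, 2.003]
ft_force: [1.5, -0.9, 1.2]
opening: 0.124
grip_force: 30.0
```

Run:
```python
from h import *
s=monitor.state();print(np.round(s["eef_pos"],1),s["opening"]*95)
plan(526.3,273.4,145,1.743,lin=48)
```

```text
[469.2 -51.4  28.2] 11.797439165194232
n 8 dist [ 57.1 324.8 116.8] dyaw -0.26 j6 end~ 0.2
[[0.226, 0.157, -0.097, 0.021, 0.231, 0.149, -0.097, 0.021, 0.236, 0.142, -0.097, 0.021, 0.24, 0.134, -0.097, 0.021, 0.244, 0.126, -0.097, 0.021, 0.248, 0.118, -0.097, 0.021, 0.252, 0.11, -0.097, 0.021, 0.255, 0.102, -0.097, 0.021]]
```

Call:
move_arm:
  moves: [0, 0, -0.3, 0, 0, 0, -0.3, 0, 0.226, 0.157, -0.06, 0.021, 0.231, 0.149, -0.06, 0.021, 0.236, 0.142, -0.06, 0.021, 0.24, 0.134, 0, 0.021, 0.244, 0.126, 0, 0.021, 0.248, 0.118, 0, 0.021, 0.252, 0.11, 0, 0.021, 0.255, 0.102, 0, 0.021]

```text
t: 49.1
eef_pos: [527.0, 274.6, 144.9]
tcp_rot: [-3.141, 0.0, 1.738]
ft_force: [0.7, -0.1, -1.0]
opening: 0.125
grip_force: 30.0
```

Call:
move_arm:
  moves: [0, 0, 0, 0, 0, 0, 0, 0]

```text
t: 49.35
eef_pos: [526.6, 272.9, 144.7]
tcp_rot: [-3.141, 0.0, 1.739]
ft_force: [-0.7, -0.0, -1.1]
opening: 0.122
grip_force: 30.0
```

Run:
```python
from h import *
s=monitor.state();print(s["opening"]*95,s["grip_force"])
plan(526.3,273.4,34.5,1.743)
```

```text
11.58664175374135 29.980820417404175
n 3 dist [  -0.3    0.5 -110.2] dyaw 0.004 j6 end~ 0.2
[[0.001, -0.0, 0.245, -0.001, 0.001, -0.0, 0.245, -0.001, 0.001, -0.0, 0.245, -0.001]]
```

Call:
move_arm:
  moves: [0.001, 0, 0.2, -0.001, 0.001, 0, 0.2, -0.001, 0.001, 0, 0.2, 0, 0, 0, 0.1, 0, 0, 0, 0.03, 0, 0, 0, 0, 0, 0, 0, 0.008, 0, 0, 0, 0, 0]

```text
t: 50.35
eef_pos: [527.2, 273.9, 34.9]
tcp_rot: [3.141, -0.0, 1.742]
ft_force: [-0.3, -0.6, -1.4]
opening: 0.122
grip_force: 30.0
```

Call:
move_arm:
  moves: [0.014, 0, 0, 0, 0.007, 0, 0, 0, 0, 0, 0, 0]

```text
t: 50.72
eef_pos: [526.4, 277.0, 34.4]
tcp_rot: [3.142, -0.0, 1.742]
ft_force: [-0.2, -0.4, -2.2]
opening: 0.124
grip_force: 30.0
```

No contact yet; a little further.

Call:
move_arm:
  moves: [0.007, 0, 0, 0, 0, 0, 0, 0]

```text
t: 50.98
eef_pos: [526.3, 278.0, 34.3]
tcp_rot: [3.142, -0.0, 1.742]
ft_force: [0.2, -0.4, -0.5]
opening: 0.123
grip_force: 30.0
```

Call:
move_arm:
  moves: [0.007, 0, 0, 0, 0, 0, 0, 0]

```text
t: 51.22
eef_pos: [526.2, 278.5, 34.4]
tcp_rot: [-3.141, 0.001, 1.742]
ft_force: [0.4, -4.8, -0.0]
opening: 0.124
grip_force: 30.0
```

Contact. Lower, release, rise, look for the last one.

Call:
move_arm:
  moves: [0, 0, 0.008, 0, 0, 0, 0.006, 0, 0.002, 0, 0, 0, 0, 0, 0, 0]

```text
t: 51.72
eef_pos: [526.3, 278.6, 32.4]
tcp_rot: [3.142, 0.001, 1.742]
ft_force: [0.9, -7.5, 1.1]
opening: 0.123
grip_force: 30.0
```

Call:
move_arm:
  moves: [0, 0, 0, 0, 0, 0, 0, 0, 0, 0, 0, 0, 0, 0, -0.1, 0, 0, 0, -0.25, 0, 0, 0, -0.3, 0, 0, 0, -0.1, 0, 0, 0, 0, 0]
  claw: 34

```text
t: 52.72
eef_pos: [526.3, 279.4, 145.8]
tcp_rot: [3.14, -0.001, 1.742]
ft_force: [1.2, -0.2, 0.4]
opening: 0.354
grip_force: 0.0
```

Run:
```python
from h import *
plan(600,-50,200,1.165,lin=50)
```

```text
n 7 dist [  73.7 -329.4   54.2] dyaw -0.577 j6 end~ 0.21
[[-0.321, 0.016, -0.052, 0.052, -0.319, 0.042, -0.052, 0.052, -0.314, 0.068, -0.052, 0.052, -0.307, 0.094, -0.052, 0.052, -0.299, 0.119, -0.052, 0.052, -0.288, 0.143, -0.052, 0.052, -0.275, 0.166, -0.052, 0.052]]
```

Call:
move_arm:
  moves: [-0.321, 0.016, -0.052, 0.052, -0.319, 0.042, -0.052, 0.052, -0.314, 0.068, -0.052, 0.052, -0.307, 0.094, -0.052, 0.052, -0.299, 0.119, -0.052, 0.052, -0.288, 0.143, -0.052, 0.052, -0.275, 0.166, -0.052, 0.052, 0, 0, 0, 0, 0, 0, 0, 0]

```text
t: 53.85
eef_pos: [599.9, -49.5, 197.9]
tcp_rot: [-3.139, 0.0, 1.171]
ft_force: [-0.3, 0.6, -0.2]
opening: 0.359
grip_force: 0.0
```

Run:
```python
from h import *
s,c,im=shot("wrist","w9.png");print(np.round(s["eef_pos"],1))
for o in modules(c,im,thr=225): print(*[np.round(v,2) for v in o])
p=proj(c,[[610.8,-35,26]])[0];print(p)
plan(610.5,-35,70,1.165)
```

```text
[599.9 -49.5 197.9]
[373.77  13.94] -1.32 [31.22 54.99] [ 35.61 214.03]
[613.45 -35.77] -0.4 [32.17 45.53] [290.6  164.99]
[287.6108283 165.7680952]
n 3 dist [  10.6   14.  -128.2] dyaw -0.007 j6 end~ 0.24
[[0.038, 0.01, 0.285, 0.001, 0.038, 0.01, 0.285, 0.001, 0.038, 0.009, 0.285, 0.001]]
```

Call:
move_arm:
  moves: [0.04, 0.016, 0.285, 0, 0.04, 0.016, 0.285, 0, 0.04, 0.016, 0.285, 0.004, 0, 0, 0, 0, 0, 0, 0, 0]
  claw: 40

```text
t: 54.52
eef_pos: [614.5, -35.6, 72.3]
tcp_rot: [3.141, -0.0, 1.165]
ft_force: [0.1, 0.9, 0.1]
opening: 0.419
grip_force: 0.0
```

Run:
```python
from h import *
plan(613.3,-35.6,28.5,1.168,lin=21)
```

```text
n 3 dist [ -1.2   0.  -43.8] dyaw 0.003 j6 end~ 0.24
[[-0.001, -0.002, 0.097, -0.001, -0.001, -0.002, 0.097, -0.001, -0.001, -0.002, 0.097, -0.001]]
```

Call:
move_arm:
  moves: [-0.001, -0.002, 0.096, 0, -0.001, -0.002, 0.096, 0, -0.001, -0.002, 0.096, 0, 0, 0, 0, 0]

```text
t: 55.02
eef_pos: [612.5, -36.2, 26.5]
tcp_rot: [-3.139, 0.0, 1.164]
ft_force: [0.6, -0.4, 1.6]
opening: 0.423
grip_force: 0.0
```

Call:
move_arm:
  moves: [0, 0, 0, 0, 0, 0, 0, 0, 0, 0, 0, 0, 0, 0, 0, 0]
  claw: 0

```text
t: 55.52
eef_pos: [613.2, -36.3, 28.0]
tcp_rot: [3.141, -0.0, 1.164]
ft_force: [-1.6, -0.6, -0.5]
opening: 0.124
grip_force: 30.0
```

Run:
```python
from h import *
s=monitor.state();print(np.round(s["eef_pos"],1),s["opening"]*95)
plan(565.7,280.2,145,1.743,lin=48)
```

```text
[613.2 -36.3  28. ] 11.734214836227796
n 8 dist [-47.5 316.5 117. ] dyaw 0.579 j6 end~ 0.18
[[0.227, -0.141, -0.097, -0.046, 0.236, -0.124, -0.097, -0.046, 0.244, -0.107, -0.097, -0.046, 0.252, -0.089, -0.097, -0.046, 0.257, -0.07, -0.097, -0.046, 0.262, -0.051, -0.097, -0.046, 0.265, -0.032, -0.097, -0.046, 0.266, -0.013, -0.097, -0.046]]
```

Call:
move_arm:
  moves: [0, 0, -0.3, 0, 0, 0, -0.3, 0, 0.227, -0.141, -0.06, -0.046, 0.236, -0.124, -0.06, -0.046, 0.244, -0.107, -0.06, -0.046, 0.252, -0.089, 0, -0.046, 0.257, -0.07, 0, -0.046, 0.262, -0.051, 0, -0.046, 0.265, -0.032, 0, -0.046, 0.266, -0.013, 0, -0.046]

```text
t: 56.78
eef_pos: [565.4, 281.6, 144.9]
tcp_rot: [-3.141, -0.0, 1.744]
ft_force: [0.5, -0.1, -0.5]
opening: 0.123
grip_force: 30.0
```

Call:
move_arm:
  moves: [0, 0, 0, 0, 0, 0, 0, 0]

```text
t: 57.02
eef_pos: [565.7, 280.0, 144.8]
tcp_rot: [-3.141, 0.0, 1.742]
ft_force: [0.3, -0.2, -1.0]
opening: 0.126
grip_force: 30.0
```

Run:
```python
from h import *
s=monitor.state();print(s["opening"]*95,s["grip_force"])
plan(565.7,280.2,34.5,1.743)
```

```text
11.998580776546588 29.992498755455017
n 3 dist [   0.     0.2 -110.3] dyaw 0.001 j6 end~ 0.18
[[0.001, 0.0, 0.245, -0.0, 0.001, 0.0, 0.245, -0.0, 0.001, 0.0, 0.245, -0.0]]
```

Call:
move_arm:
  moves: [0, 0, 0.2, 0, 0, 0, 0.2, 0, 0, 0, 0.2, 0, 0, 0, 0.1, 0, 0, 0, 0.03, 0, 0, 0, 0, 0, 0, 0, 0.008, 0, 0, 0, 0, 0]

```text
t: 58.02
eef_pos: [566.0, 280.5, 34.8]
tcp_rot: [3.141, -0.0, 1.742]
ft_force: [0.0, -0.3, -1.7]
opening: 0.124
grip_force: 30.0
```

Call:
move_arm:
  moves: [0.014, 0, 0, 0, 0.007, 0, 0, 0, 0, 0, 0, 0]

```text
t: 58.4
eef_pos: [565.5, 282.9, 34.5]
tcp_rot: [3.141, 0.001, 1.742]
ft_force: [0.9, -4.8, 1.9]
opening: 0.122
grip_force: 30.0
```

Contact with the rail. Lower, release, rise to the chassis look pose.

Call:
move_arm:
  moves: [0, 0, 0.008, 0, 0, 0, 0.006, 0, 0.002, 0, 0, 0, 0, 0, 0, 0]

```text
t: 58.9
eef_pos: [565.6, 283.0, 32.4]
tcp_rot: [3.141, 0.001, 1.742]
ft_force: [1.7, -6.3, 1.6]
opening: 0.124
grip_force: 30.0
```

Call:
move_arm:
  moves: [0, 0, 0, 0, 0, 0, 0, 0, 0, 0, 0, 0, 0, 0, -0.1, 0, 0, 0, -0.25, 0, 0, 0, -0.3, 0, 0, 0, -0.1, 0, -0.2, -0.1, -0.3, 0, -0.2, -0.1, -0.3, 0, -0.2, -0.1, -0.3, 0]
  claw: 34

```text
t: 60.15
eef_pos: [535.4, 186.4, 280.8]
tcp_rot: [-3.141, -0.0, 1.742]
ft_force: [0.9, 0.4, 0.1]
opening: 0.359
grip_force: 0.0
```

Call:
move_arm:
  moves: [0, 0, 0, 0, 0, 0, 0, 0]

```text
t: 60.4
eef_pos: [535.9, 187.4, 279.0]
tcp_rot: [-3.141, -0.0, 1.742]
ft_force: [0.2, -0.8, -0.1]
opening: 0.356
grip_force: 0.0
```

Run:
```python
from h import *
s,c,im=shot("wrist","w10.png");print(np.round(s["eef_pos"],1),s["t"])
t=.172;R=np.array([[np.cos(t),-np.sin(t)],[np.sin(t),np.cos(t)]])
for i in range(4):
    q=[np.r_[R@[-56+40*i+a,16+b]+[504.9,256.3],30] for a,b in[(-16,-23),(16,-23),(16,23),(-16,23)]]
    print(proj(c,q).round().tolist())
cv2.imwrite("pics/f.png",cv2.resize(im[20:220,150:400],None,fx=3,fy=3,interpolation=cv2.INTER_CUBIC))
```

```text
[535.9 187.4 279. ] 60.4
[[198.0, 111.0], [228.0, 111.0], [226.0, 65.0], [195.0, 65.0]]
[[235.0, 111.0], [265.0, 111.0], [265.0, 65.0], [234.0, 65.0]]
[[273.0, 111.0], [302.0, 111.0], [303.0, 65.0], [272.0, 65.0]]
[[310.0, 111.0], [340.0, 111.0], [341.0, 65.0], [311.0, 65.0]]
```

View pics/f.png

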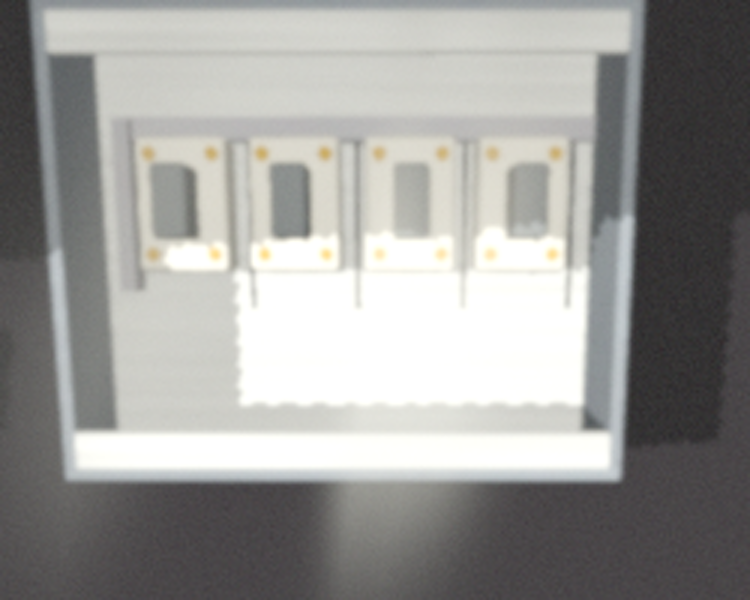

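The view shows all four modules parallel and touching the rail (left edges at crop columns 137, 250, 362, 475), one per bay and within ~2 mm of centre; the cover was seen flat on the mat earlier. Handing in.

```bash
python3 -c "
from cell import order
print(order.job_done())"
```

```text
the job is handed in; nothing more can be done
None
```

The job is handed in, with no verdict returned: all four screws were turned to their stops, the cover is lying flat on the mat, and the four modules stand against the rail, one per bay, within about 2 mm of bay centre by the last camera view.

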